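# Make up a bottle-sealing kit and a skin-care kit on their fitted boards

### The arm

A 6-joint arm with a two-finger parallel gripper is mounted at the origin on a cart in front of the work surface, level with it; the furniture and walls round the work are solid. World frame = base frame: x ahead of the robot, y to its left, z up, the work surface at z = 0. Lengths are in m, angles in rad, forces in N, time in s.
With the tool pointing down it reaches from about 0.375 to 0.75 m from the base axis. Payload 9 kg.
Tool frame: the origin (TCP) lies between the finger pads; the fingertips stand 8 mm ahead of it and the grasp point (between the pads) lies 11 mm behind it; z points along the fingers, y is the line along which they close (so a half turn about z gives the same grasp; the last joint's range is limited). The gripper opens to 85 mm and grips with 20 to 120 N. Pads are 22 mm wide; open, the fingers measure 114 mm over their backs; the gripper's body (76 mm by 85 mm) begins 54 mm behind the grasp point. The pads swing forward as they close: fully open they stand 13 mm farther back than shut.
Start: joints at [1.049, 0.104, 0.097, 1.564, 0, 1.353], TCP at [0.179, 0.573, 0.239] pointing down, gripper open.
Joint ranges: [-2.99, 2.99], [-0.84, 1.86], [-1.1, 1.16], [-1.84, 2.11], [-1.51, 1.56], [-3.14, 3.14]. Speed limits (rad/s): [2.22, 2.22, 2.57, 3.14, 3.14, 3.14].

### API

Orientations are given as a unit quaternion [w, x, y, z].
In Python, from bench import env gives the robot as it stands.
- The arm moves only by the tool drive_tool, never from a script. Its argument "increments" is a list of rows, each a list of 7 numbers: the shift along the tool's x, y, z in units of 0.12 m (1.0 is 0.12 m), then the turn, a rotation vector about the tool's x, y, z in units of 180 degrees (1.0 is 180 degrees), then the opening, from -1 (shut) to 1 (fully open). A call has 1 to 5 rows; each row shifts and turns the commanded pose from where the row before left it, along the tool's axes as they then stand; what a row does not reach is not made up. A row lasts 1/12 s, in which the tool goes at most 41.7 mm and 7.16 degrees, less where a joint would pass 70% of its speed; a pose out of reach is approached as far as the arm can. A call with a number of a shift or a turn outside -1 to 1 is refused whole. A call with a gripper value outside its range is refused whole. The fingers move at their own pace and stop on an object; the grip force is fixed at half the most. Time passes only in rows, so rows that do not move let the fingers close. It gives the time, the measured TCP pose, the force, the opening and the grip force at its end, in the units of the state.
- env.get_state(): the state, without advancing time (a new reading comes with each control period).
- env.camera(name): name is "scene" or "top"; returns a dict with "color" (384x512x3 uint8, red, green, blue), "depth" (384x512 float32, m along the optical axis (not along the pixel's ray), 0 where there is no reading), "fx", "fy", "cx", "cy" (pixels), "dist" ([k1, k2, p1, p2, k3] as OpenCV has them; the pictures are not rectified), "position" and "rotation" of the camera in the world. Camera axes: x right, y up, looking along -z (the intrinsics and any distortion apply to the point x, -y, -z); pixel columns grow to the right and rows downward; lengths in m; the calibration is good to about 2 mm. A picture is of the moment at which its call begins.
- env.hand_in(): hands the job in; it is judged then, once.
The state is a dict: "time_s": time; "joint_positions": joint angles; "joint_velocities": joint speeds; "effort": joint torques, N m; "tcp_pos": TCP position; "ee_rot": TCP orientation; "contact_force": force on the tool from outside, world axes, zero at the start; "moment": the same for the moment, N m; "grip_width": finger opening in m; "finger_force": force on a finger pad.
Only numpy, scipy, OpenCV 4.12 (cv2) and the standard library are available. Lean on these libraries where they do the work, as an engineer would, in place of code of your own. Each camera call takes 0.05 s, during which the arm holds its last target. There are 200 camera calls.

### The job

Make up the two kits for packing on their fitted boards: on the larger board the sealing kit - corked bottle, matchbox and wax stick - and on the smaller board the skin-care kit - dropper bottle and salve tin. Seat each thing fully down in the recess cut for it, bottles standing upright. Set the glass down gently, never dropping a bottle or knocking one over, and leave the dark square bottle where it stands.

Things in the scene. Friction and masses are not known exactly. Their poses are not given: they have to be found in the camera images.
- sealing_board: Larger kit board (sealing kit): fixed pale wood, 195 (x) x 141 (y) x 18 mm; felt-lined bevelled recesses 7 mm deep, floors at z = 11 mm: round, 58 across, for the corked bottle, at x 55, y 25 mm; rectangle, 67 (x) x 50, for the matchbox, at -50, 25; narrow groove, 103 (x) x 24, for the wax, at 0, -45. Origin: centre of underside; x along its long side, away from its brass card holder; z up.
- care_board: Smaller kit board (skin-care kit): fixed pale wood, 171 (x) x 100 (y) x 18 mm; two round felt-lined bevelled recesses 7 mm deep, floors at z = 11 mm: 52 across, for the dropper bottle, at x 46, y 0 mm; 69 across, for the salve tin, at x -37.5, y 0. Origin: centre of underside; x along its long side, away from its brass card holder; z up.
- corked_bottle_center (a point): Small standing glass bottle with a cork stopper and a paper label with a dark green band, 89 mm tall: round body 43 mm across up to about 50 mm, narrowing to the neck above, cork 20 mm across from 72 to 89 mm. The origin given is its centre, half-way up; z is up.
- dropper_bottle_center (a point): Standing glass dropper bottle, 119 mm tall: round body 37 mm across up to about 60 mm with a rounded shoulder to 70 mm, black collar 22 mm across from 70 to 85 mm, thin black rubber bulb 14 mm across above. The origin given is its centre, half-way up; z is up.
- salve_tin_center (a point): Round closed flat brass-coloured tin with a paper label on its lid, 55 mm across and 22 mm tall, lying flat on the table. The origin given is its centre, half-way up; z is up.
- wax_stick_center (a point): Square red stick of sealing wax lying on the table, 10 x 10 mm in section; stick 82 mm long along its own y, and a thin wick 7 mm longer at its -y end (89 mm in all). The origin given is the centre of the stick, 5 mm up; z is up.
- matchbox_center (a point): Shut matchbox with a red top lying flat: 36 mm (its x) by 53 mm (its y), 15 mm tall; the tray does not slide. The origin given is its centre, half-way up; z is up.
- square_bottle_center (a point): Dark bottle of square section (37 mm) with a black cap and yellow label, 108 mm tall, standing behind the work; it belongs to no kit and is not to be moved. The origin given is its centre, half-way up; z is up.

How it is judged:
By the outcome, as a careful person would: the job done as asked, in the order asked, and still so for the second after the job is handed in, with the robot touching nothing.
It also fails if it takes over 125 s, if anything falls off the work surface, if the arm or the gripper's body presses on something with over 40 N, if the wrist force passes 120 N, or if a joint passes its speed limit or range.

## Working session

There is one attempt and no reset: what is moved stays moved. The work goes in short steps, Python scripts to look and compute and a tool call to move; the robot and the scene stay as the last step left them, time stands still between calls to the robot, and variables do not carry over. Pictures are saved under pics/ and viewed, at most 14 in all, crops included, and the job is handed in when it is done.

Besides the shell and the picture viewer there is one more tool, called after "Emit:" as name([rows], argument=value, ...), one row to a line, values as JSON. drive_tool: Moves the arm, as the interface text tells. Its arguments: {"type":"object","properties":{"increments":{"type":"array","items":{"type":"array","items":{"type":"number"}}}},"required":["increments"]}

```bash
mkdir -p pics; ls
cat > h.py <<'E'
import numpy as np,cv2
from bench import env
def save(n,f):
    c=env.camera(n); cv2.imwrite(f'pics/{f}.png',c['color'][:,:,::-1]); np.save(f'pics/{f}.npy',c,allow_pickle=True); return c
def load(f): return np.load(f'pics/{f}.npy',allow_pickle=True).item()
def ray(c,uv):
    uv=np.array(uv,float).reshape(-1,1,2)
    K=np.array([[c['fx'],0,c['cx']],[0,c['fy'],c['cy']],[0,0,1]])
    p=cv2.undistortPoints(uv,K,np.array(c['dist'],float)).reshape(-1,2)
    R=np.array(c['rotation']); 
    if R.size==4:
        from scipy.spatial.transform import Rotation as Q; R=Q.from_quat(R[[1,2,3,0]]).as_matrix()
    d=np.c_[p[:,0],-p[:,1],-np.ones(len(p))]@R.reshape(3,3).T
    return np.array(c['position']),d
def plane(c,uv,z):
    o,d=ray(c,uv); return o+d*((z-o[2])/d[:,2])[:,None]
E
python3 - <<'E'
from h import *
for n in('scene','top'):
    c=save(n,n+'0'); print(n,c['fx'],c['cx'],c['cy'],c['dist'],c['position'],c['rotation'])
print(env.get_state())
E
```

```text
pics
scene 352.25645041991066 248.24649208286084 195.2474180257042 [-0.02359639  0.          0.          0.          0.        ] [0.25063333 0.58941147 0.85141238] [-0.29152207 -0.10060238  0.31398294  0.89794697]
top 498.7557201425671 254.32704403016456 194.7258941322059 [-0.07521485  0.          0.          0.          0.        ] [0.42231633 0.07000562 1.29363134] [-0.70039079 -0.05336965  0.05021554  0.7099879 ]
{'time_s': 0.1, 'joint_positions': array([ 1.04932942e+00,  1.04620457e-01,  9.65314785e-02,  1.56388245e+00,
       -1.82202123e-05,  1.35307767e+00]), 'joint_velocities': array([ 0.00048368, -0.00320763,  0.00108774, -0.00114299,  0.00075362,
       -0.00123143]), 'effort': array([ 8.29405471e-03, -5.58206213e+01,  5.04722142e+01,  1.29528667e-02,
       -2.02096567e-04,  1.20901271e-05]), 'tcp_pos': array([0.17931946, 0.57227567, 0.23860271]), 'ee_rot': array([-2.03749651e-04,  1.51290917e-01,  9.88489106e-01, -5.51167673e-04]), 'contact_force': array([0.35943304, 0.22114642, 0.23904274]), 'moment': array([-0.00979021,  0.01110045,  0.02969992]), 'finger_force': 0.0, 'grip_width': 0.08508184727095305}
```

View pics/scene0.png

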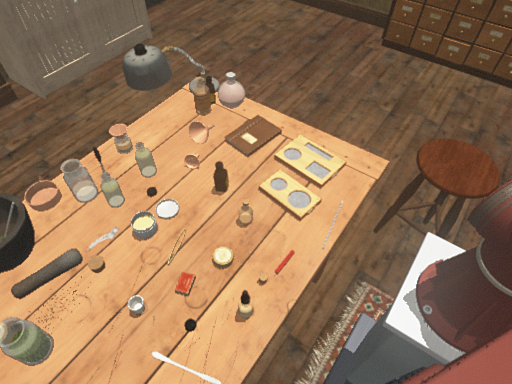

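View pics/top0.png

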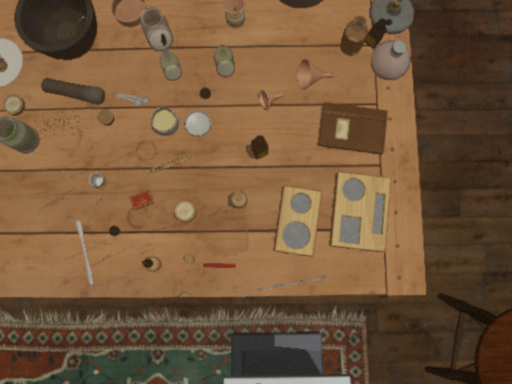

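The top view shows the sealing board at (361,211), care board (298,220), corked bottle (238,200), dropper (151,264), tin (185,211), matchbox (142,200), wax (219,266) and square bottle (260,147). The scene view shows the same things. Next I measure them.

```bash
cat > m.py <<'E'
from h import *
t=load('top0'); hsv=cv2.cvtColor(t['color'],cv2.COLOR_RGB2HSV)
def P(z,*uv): return np.round(plane(t,uv,z),4)
def depthpt(u,v):
    o,d=ray(t,[(u,v)]); return np.round(o+d[0]*t['depth'][v,u],3)
print('hits',{k:depthpt(*k) for k in [(238,200),(142,200),(185,211),(151,264),(219,266),(298,220),(340,240),(260,147),(275,355)]})
red=cv2.inRange(hsv,(0,150,60),(6,255,255))|cv2.inRange(hsv,(170,130,60),(180,255,255))
for nm,(x0,y0,x1,y1),z in [('wax',(190,255,245,275),.01),('match',(125,185,160,215),.015)]:
    m=np.zeros_like(red); m[y0:y1,x0:x1]=red[y0:y1,x0:x1]
    pts=np.argwhere(m)[:,::-1]; w=plane(t,pts,z)[:,:2]
    r=cv2.minAreaRect((w*1000).astype(np.float32)); print(nm,len(pts),r)
# boards: pale wood
for nm,(x0,y0,x1,y1) in [('care',(270,180,325,262)),('seal',(328,168,395,256))]:
    d=t['depth'][y0:y1,x0:x1]; v,u=np.mgrid[y0:y1,x0:x1]
    o,r=ray(t,np.c_[u.ravel(),v.ravel()]); w=o+r*d.reshape(-1,1); 
    k=cv2.morphologyEx(((w[:,2]>.006)&(w[:,2]<.03)).reshape(d.shape).astype(np.uint8),cv2.MORPH_OPEN,np.ones((5,5)))
    pts=np.argwhere(k)[:,::-1]+[x0,y0]; ww=plane(t,pts,.018)[:,:2]
    print(nm,cv2.minAreaRect((ww*1000).astype(np.float32)), np.median(w[k.ravel()>0,2]))
    sub=hsv[y0:y1,x0:x1]; felt=((sub[...,1]<70)&(k>0)).astype(np.uint8)
    felt=cv2.morphologyEx(felt,cv2.MORPH_OPEN,np.ones((3,3)))
    n,L,S,C=cv2.connectedComponentsWithStats(felt)
    for i in range(1,n):
        if S[i,4]<60: continue
        p=np.argwhere(L==i)[:,::-1]+[x0,y0]; f=plane(t,p,.0145)[:,:2]*1000
        print(' felt',S[i,4],cv2.minAreaRect(f.astype(np.float32)),f.mean(0))
im=cv2.resize(t['color'][170:280,110:400],None,fx=2.75,fy=2.75,interpolation=cv2.INTER_CUBIC)
cv2.imwrite('pics/crop0.png',im[:,:,::-1])
E
python3 m.py
```

```text
hits {(238, 200): array([0.59 , 0.115, 0.076]), (142, 200): array([0.601, 0.367, 0.016]), (185, 211): array([0.571, 0.254, 0.02 ]), (151, 264): array([0.435, 0.326, 0.084]), (219, 266): array([0.429, 0.167, 0.005]), (298, 220): array([ 0.544, -0.037,  0.018]), (340, 240): array([ 0.491, -0.143,  0.016]), (260, 147): array([0.722, 0.058, 0.079]), (275, 355): array([ 0.108,  0.009, -0.568])}
wax 87 ((431.7534484863281, 167.145751953125), (76.75812530517578, 5.086303234100342), 89.32889556884766)
match 9 ((607.6922607421875, 370.06024169921875), (14.89877700805664, 41.322872161865234), 9.591032981872559)
care ((542.2424926757812, -36.80921173095703), (100.28892517089844, 173.11880493164062), 80.6173324584961) 0.015599922793460896
 felt 280 ((588.0332641601562, -43.36882019042969), (46.682334899902344, 46.953487396240234), 89.1802749633789) [587.92345732 -43.30372632]
 felt 498 ((506.8173522949219, -29.76250457763672), (64.28883361816406, 64.10035705566406), 89.15708923339844) [505.40088254 -29.36902514]
seal ((563.7886962890625, -199.79298400878906), (140.88314819335938, 197.72206115722656), 82.67964172363281) 0.015792477780182335
 felt 333 ((622.7340698242188, -182.47840881347656), (52.325111389160156, 53.113304138183594), 87.7437973022461) [ 622.94351092 -182.5675006 ]
 felt 318 ((559.2291259765625, -245.1437225341797), (22.940582275390625, 100.39087677001953), 82.6269760131836) [ 559.6896615  -244.89563076]
 felt 415 ((518.0157470703125, -169.33656311035156), (48.194610595703125, 63.47449493408203), 83.22850799560547) [ 517.64884104 -169.68433785]
```

View pics/crop0.png

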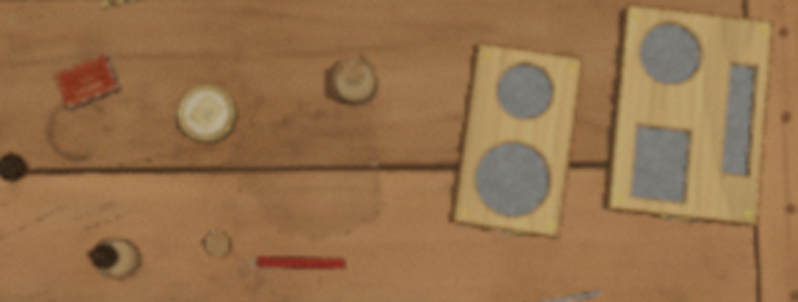

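The crop (offset 110,170; scale 2.75) shows the tin at (207,112), cork (352,80), matchbox (87,82), dropper bulb (102,255) and wax (300,263). Now I refine these with depth from both cameras.

```bash
cat > q.py <<'E'
from h import *
def cloud(f):
    c=load(f); v,u=np.mgrid[0:384,0:512]; o,r=ray(c,np.c_[u.ravel(),v.ravel()]); d=c['depth'].reshape(-1,1)
    w=o+r*d; w[d[:,0]==0]=np.nan; return w,c
OB={'cork':(.59,.115,.05,.078,.1),'corkbody':(.59,.115,.05,.02,.1),'drop_top':(.42,.33,.06,.1,.14),'drop_collar':(.42,.33,.06,.078,.09),'dropbody':(.42,.33,.06,.02,.13),'tin':(.571,.254,.045,.014,.03),'match':(.604,.367,.045,.009,.025),'wax':(.431,.167,.06,.005,.02),'square':(.72,.058,.06,.02,.13)}
def rep(f,names=OB):
    w,c=cloud(f)
    for n in names:
        x,y,r,a,b=OB[n]; k=(np.hypot(w[:,0]-x,w[:,1]-y)<r)&(w[:,2]>a)&(w[:,2]<b); p=w[k]
        if len(p)<3: print(f,n,len(p)); continue
        R=cv2.minAreaRect((p[:,:2]*1000).astype(np.float32))
        print(f,n,len(p),'mean',(p.mean(0)*1000).round(1),'zmax',(p[:,2].max()*1000).round(1),'rect',np.round(R[0],1),np.round(R[1],1),round(R[2],1))
if __name__=='__main__':
    rep('top0'); rep('scene0')
    t=load('top0'); lab=cv2.cvtColor(t['color'],cv2.COLOR_RGB2LAB)
    m=np.zeros((384,512),np.uint8); m[185:215,125:160]=(lab[185:215,125:160,1]>150)
    pts=np.argwhere(m)[:,::-1]; print('match red',len(pts),cv2.minAreaRect((plane(t,pts,.015)[:,:2]*1000).astype(np.float32)))
E
python3 q.py
```

```text
top0 cork 51 mean [599.2 114.7  88.8] zmax 95.9 rect [599.6 114.8] [18.1 17. ] 34.9
top0 corkbody 230 mean [596.7 113.7  59.3] zmax 95.9 rect [599.  113.4] [39.8 40. ] 0.4
top0 drop_top 30 mean [438.2 335.3 113.8] zmax 119.0 rect [438.7 335.9] [11.8 11.7] 0.0
top0 drop_collar 37 mean [437.4 332.9  84.2] zmax 88.6 rect [437.8 334.1] [16.  19.3] 89.4
top0 dropbody 206 mean [437.2 330.4  64. ] zmax 119.0 rect [436.8 333.6] [32.1 36. ] 76.2
top0 tin 362 mean [572.1 254.6  20.5] zmax 29.3 rect [572.2 255. ] [54.7 53.8] 15.9
top0 match 291 mean [604.2 370.3  14.8] zmax 22.6 rect [604.1 370.8] [37.8 54.5] 21.0
top0 wax 153 mean [431.5 167.2   8.4] zmax 15.4 rect [432.2 166.8] [110.6  88.9] 18.5
top0 square 290 mean [727.1  59.8  73.6] zmax 112.7 rect [733.1  59.7] [38.3 37.2] 25.2
scene0 cork 45 mean [598.9 119.1  86.2] zmax 91.3 rect [599.9 118.4] [18.7 18.3] 15.8
scene0 corkbody 258 mean [595.2 125.1  54. ] zmax 91.3 rect [598.5 121.2] [40.8 35.5] 25.1
scene0 drop_top 37 mean [438.1 341.  113.1] zmax 119.0 rect [438.8 340.2] [10.2 11.2] 82.4
scene0 drop_collar 49 mean [435.9 341.7  84.1] zmax 89.5 rect [436.7 340.1] [21. 17.] 46.1
scene0 dropbody 281 mean [434.4 343.6  63.2] zmax 119.0 rect [435.7 341.7] [35.8 27.1] 35.0
scene0 tin 319 mean [570.9 259.   20.8] zmax 25.8 rect [571.5 257.8] [53.7 53. ] 33.6
scene0 match 286 mean [603.7 372.4  15. ] zmax 18.5 rect [604.5 372.3] [36.7 51.4] 20.4
scene0 wax 119 mean [432.  170.7   8.7] zmax 13.6 rect [433.8 163.7] [35.4 89.9] 18.4
scene0 square 301 mean [726.8  70.7  66.2] zmax 110.2 rect [732.2  65. ] [38.  35.9] 28.2
match red 211 ((604.8543701171875, 369.8538818359375), (31.88998031616211, 48.509071350097656), 17.846954345703125)
```

```bash
cat > mv.py <<'E'
# usage: mv.py yaw | x y z yaw [| more waypoints] (mm, deg of closing axis); prints tool-frame units for each leg: shift first, then turn
import sys; from h import *
from scipy.spatial.transform import Rotation as Q
s=env.get_state(); q=np.array(s['ee_rot']); R=Q.from_quat(q[[1,2,3,0]]); p=np.array(s['tcp_pos'])
M=R.as_matrix(); yaw=np.degrees(np.arctan2(M[1,1],M[0,1]))
print('t',round(s['time_s'],1),'tcp',(p*1e3).round(1),'yaw',yaw.round(1),'zaxis',M[:,2].round(3),'w',round(s['grip_width']*1e3,1),'F',np.round(s['contact_force'],1),'ff',round(float(s['finger_force']),1),'j',np.round(s['joint_positions'],2))
a=[float(v) for v in sys.argv[1:]]
for i in range(0,len(a),4):
    t=np.array(a[i:i+3])/1e3; dy=(a[i+3]-yaw+90)%180-90
    th=np.radians(yaw); ey=np.array([np.cos(th),np.sin(th),0]); ez=np.array([0,0,-1]); ex=np.cross(ey,ez)
    d=t-p; u=np.array([d@ex,d@ey,d@ez])/.12; n=int(np.ceil(np.linalg.norm(d)/.035))
    print('shift',u.round(3),'| /',n,'rows:',(u/max(n,1)).round(3),'| turn z',round(-dy/180,3),'rows',abs(dy)/7)
    p=t; yaw+=dy
E
python3 mv.py 599 115.5 160 72.6 599 115.5 30 72.6
```

```text
t 0.1 tcp [179.3 572.3 238.6] yaw 72.6 zaxis [-0.001 -0.001 -1.   ] w 85.1 F [0.4 0.2 0.2] ff 0.0 j [ 1.05  0.1   0.1   1.56 -0.    1.35]
shift [-4.476 -2.586  0.655] | / 18 rows: [-0.249 -0.144  0.036] | turn z -0.0 rows 0.0004977529666498574
shift [0.    0.    1.083] | / 4 rows: [0.    0.    0.271] | turn z -0.0 rows 0.0
```

Emit:
drive_tool([
  [-0.249, -0.144, 0, 0, 0, 0, 1],
  [-0.249, -0.144, 0, 0, 0, 0, 1],
  [-0.249, -0.144, 0, 0, 0, 0, 1],
  [-0.249, -0.144, 0, 0, 0, 0, 1],
  [-0.249, -0.144, 0, 0, 0, 0, 1],
])

```text
time_s: 0.52
tcp_pos: [0.2968, 0.4441, 0.2389]
ee_rot: [-0.0, 0.151, 0.989, -0.0]
contact_force: [0.4, 0.3, 1.1]
grip_width: 0.0853
finger_force: 0.0
```

Emit:
drive_tool([
  [-0.249, -0.144, 0, 0, 0, 0, 1],
  [-0.249, -0.144, 0, 0, 0, 0, 1],
  [-0.249, -0.144, 0, 0, 0, 0, 1],
  [-0.249, -0.144, 0, 0, 0, 0, 1],
  [-0.249, -0.144, 0, 0, 0, 0, 1],
])

```text
time_s: 0.93
tcp_pos: [0.4136, 0.3168, 0.2391]
ee_rot: [-0.0, 0.151, 0.988, -0.0]
contact_force: [0.3, 0.1, 0.5]
grip_width: 0.0853
finger_force: 0.0
```

Emit:
drive_tool([
  [-0.249, -0.144, 0, 0, 0, 0, 1],
  [-0.249, -0.144, 0, 0, 0, 0, 1],
  [-0.249, -0.144, 0, 0, 0, 0, 1],
  [-0.249, -0.144, 0, 0, 0, 0, 1],
  [-0.249, -0.144, 0, 0, 0, 0, 1],
])

```text
time_s: 1.35
tcp_pos: [0.5304, 0.1896, 0.239]
ee_rot: [-0.0, 0.151, 0.988, -0.0]
contact_force: [0.7, -0.3, 0.0]
grip_width: 0.0853
finger_force: 0.0
```

Emit:
drive_tool([
  [-0.249, -0.144, 0, 0, 0, 0, 1],
  [-0.249, -0.144, 0, 0, 0, 0, 1],
  [-0.249, -0.144, 0, 0, 0, 0, 1],
  [0, 0, 0, 0, 0, 0, 1],
  [0, 0, 0, 0, 0, 0, 1],
])

```text
time_s: 1.77
tcp_pos: [0.6001, 0.1134, 0.2382]
ee_rot: [-0.001, 0.153, 0.988, -0.0]
contact_force: [-0.3, 0.6, 1.2]
grip_width: 0.0853
finger_force: 0.0
```

```bash
python3 mv.py 599 115.5 130 72.6 599 115.5 30 72.6; python3 -c "
from h import *
save('scene','s1');save('top','t1')"
```

```text
t 1.8 tcp [600.1 113.4 238.2] yaw 72.4 zaxis [-0.002  0.    -1.   ] w 85.3 F [-0.3  0.6  1.2] ff 0.0 j [-0.03  0.14  0.13  1.57  0.    0.28]
shift [0.014 0.014 0.901] | / 4 rows: [0.004 0.004 0.225] | turn z -0.001 rows 0.02239048858193168
shift [0.    0.    0.833] | / 3 rows: [0.    0.    0.278] | turn z -0.0 rows 0.0
```

View pics/s1.png

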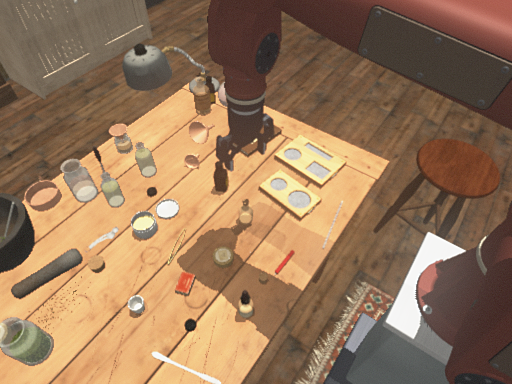

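The scene view shows the open gripper (tips near (225,165) and (268,145)) above the corked bottle (245,213). I check how far the open fingertips stand below the TCP.

Run:
```python
from q import *
w,c=cloud('s1'); k=(abs(w[:,0]-.6)<.09)&(abs(w[:,1]-.113)<.09)&(w[:,2]>.15)
p=w[k]; print(len(p)); z=np.sort(p[:,2]); print(z[:20].round(3)); print(np.histogram(p[:,2],np.arange(.2,.4,.02)))
l=p[p[:,2]<.25]; print(l[np.argsort(l[:,1])][::8].round(3))
```

```text
8552
[0.243 0.244 0.244 0.245 0.245 0.246 0.246 0.246 0.247 0.247 0.247 0.248
 0.248 0.248 0.249 0.249 0.25  0.25  0.251 0.251]
(array([  0,   0,  65, 103, 192, 325, 343, 244, 251]), array([0.2 , 0.22, 0.24, 0.26, 0.28, 0.3 , 0.32, 0.34, 0.36, 0.38]))
[[0.596 0.07  0.246]
 [0.582 0.077 0.246]]
```

Emit:
drive_tool([
  [0.014, 0.014, 0.3, 0, 0, 0, 1],
  [0, 0, 0.3, 0, 0, 0, 1],
  [0, 0, 0.3, 0, 0, 0, 1],
  [0, 0, 0.28, 0, 0, 0, 1],
  [0, 0, 0, 0, 0, 0, 1],
])

```text
time_s: 2.28
tcp_pos: [0.5934, 0.1184, 0.0905]
ee_rot: [-0.005, 0.15, 0.989, -0.001]
contact_force: [-0.7, -0.2, -1.5]
grip_width: 0.0854
finger_force: 0.0
```

```bash
python3 mv.py 599 115.5 28 72.6
```

```text
t 2.3 tcp [593.4 118.4  90.5] yaw 72.7 zaxis [-0.01  0.   -1.  ] w 85.4 F [-0.7 -0.2 -1.5] ff 0.0 j [-0.02  0.16 -0.11  1.31  0.    0.28]
shift [-0.052 -0.009  0.521] | / 2 rows: [-0.026 -0.004  0.26 ] | turn z 0.001 rows 0.013598594695874258
```

Emit:
drive_tool([
  [0, 0, 0, 0, 0, 0, 1],
  [0, 0, 0, 0, 0, 0, 1],
])

```text
time_s: 2.45
tcp_pos: [0.5992, 0.1177, 0.1003]
ee_rot: [0.001, 0.151, 0.989, 0.0]
contact_force: [0.6, 0.1, 1.0]
grip_width: 0.0855
finger_force: 0.0
```

```bash
python3 mv.py 599 115.5 28 72.6
```

```text
t 2.5 tcp [599.2 117.7 100.3] yaw 72.7 zaxis [ 0.002  0.    -1.   ] w 85.5 F [0.6 0.1 1. ] ff 0.0 j [-0.02  0.15 -0.1   1.31  0.    0.28]
shift [-0.003 -0.018  0.602] | / 3 rows: [-0.001 -0.006  0.201] | turn z 0.0 rows 0.007289605373108949
```

Emit:
drive_tool([
  [0, -0.018, 0.12, 0, 0, 0, 1],
  [0, 0, 0.15, 0, 0, 0, 1],
  [0, 0, 0.15, 0, 0, 0, 1],
  [0, 0, 0.1, 0, 0, 0, 1],
  [0, 0, 0.065, 0, 0, 0, 1],
])

```text
time_s: 2.87
tcp_pos: [0.5988, 0.1151, 0.0285]
ee_rot: [0.001, 0.151, 0.989, 0.0]
contact_force: [-0.0, 0.6, -0.0]
grip_width: 0.0852
finger_force: 0.0
```

Emit:
drive_tool([
  [0, 0, 0, 0, 0, 0, 1],
  [0, 0, 0, 0, 0, 0, 0.4],
  [0, 0, 0, 0, 0, 0, 0.2],
  [0, 0, 0, 0, 0, 0, 0],
  [0, 0, 0, 0, 0, 0, -0.2],
])

```text
time_s: 3.28
tcp_pos: [0.5988, 0.1149, 0.0289]
ee_rot: [0.001, 0.151, 0.988, 0.0]
contact_force: [-5.4, -2.9, 14.5]
grip_width: 0.0398
finger_force: 59.1
```

Emit:
drive_tool([
  [0, 0, 0, 0, 0, 0, -0.5],
  [0, 0, 0, 0, 0, 0, -1],
  [0, 0, 0, 0, 0, 0, -1],
  [0, 0, 0, 0, 0, 0, -1],
  [0, 0, 0, 0, 0, 0, -1],
])

```text
time_s: 3.7
tcp_pos: [0.5989, 0.1149, 0.029]
ee_rot: [0.001, 0.151, 0.988, 0.0]
contact_force: [-1.4, 0.7, 5.6]
grip_width: 0.0398
finger_force: 61.1
```

Emit:
drive_tool([
  [0, 0, -0.05, 0, 0, 0, -1],
  [0, 0, -0.1, 0, 0, 0, -1],
  [0, 0, -0.2, 0, 0, 0, -1],
  [0, 0, -0.2, 0, 0, 0, -1],
  [0, 0, -0.15, 0, 0, 0, -1],
])

```text
time_s: 4.12
tcp_pos: [0.5984, 0.1149, 0.1145]
ee_rot: [0.001, 0.151, 0.988, 0.0]
contact_force: [0.6, 0.1, 0.7]
grip_width: 0.04
finger_force: 60.5
```

Emit:
drive_tool([
  [0, 0, -0.05, 0, 0, 0, -1],
  [0, 0, 0, 0, 0, 0, -1],
  [0, 0, 0, 0, 0, 0, -1],
])

```text
time_s: 4.37
tcp_pos: [0.5978, 0.1149, 0.1172]
ee_rot: [-0.0, 0.151, 0.988, 0.0]
contact_force: [0.1, -0.2, -1.5]
grip_width: 0.0399
finger_force: 60.5
```

```bash
python3 mv.py 622.3 -182.2 120 72.6 622 -182.2 40 72.6
```

```text
t 4.4 tcp [597.8 114.9 117.2] yaw 72.6 zaxis [-0.  0. -1.] w 39.9 F [ 0.1 -0.2 -1.5] ff 60.5 j [-0.02  0.14 -0.08  1.35  0.    0.28]
shift [-0.935 -2.302 -0.023] | / 9 rows: [-0.104 -0.256 -0.003] | turn z -0.0 rows 0.0009610524948036365
shift [ 0.002 -0.001  0.667] | / 3 rows: [ 0.001 -0.     0.222] | turn z -0.0 rows 0.0
```

Emit:
drive_tool([
  [-0.05, -0.122, 0, 0, 0, 0, -1],
  [-0.1, -0.25, 0, 0, 0, 0, -1],
  [-0.1, -0.25, 0, 0, 0, 0, -1],
  [-0.1, -0.25, 0, 0, 0, 0, -1],
  [-0.1, -0.25, 0, 0, 0, 0, -1],
])

```text
time_s: 4.78
tcp_pos: [0.608, -0.0307, 0.1155]
ee_rot: [-0.001, 0.151, 0.989, 0.0]
contact_force: [0.5, 0.4, -1.8]
grip_width: 0.0396
finger_force: 60.5
```

Emit:
drive_tool([
  [-0.1, -0.25, 0, 0, 0, 0, -1],
  [-0.1, -0.25, 0, 0, 0, 0, -1],
  [-0.1, -0.25, 0, 0, 0, 0, -1],
  [-0.1, -0.25, 0, 0, 0, 0, -1],
  [-0.085, -0.18, 0, 0, 0, 0, -1],
])

```text
time_s: 5.2
tcp_pos: [0.6211, -0.1845, 0.1154]
ee_rot: [-0.001, 0.152, 0.988, 0.0]
contact_force: [0.3, 0.2, -1.6]
grip_width: 0.0397
finger_force: 60.6
```

Emit:
drive_tool([
  [0, 0, 0, 0, 0, 0, -1],
  [0, 0, 0, 0, 0, 0, -1],
  [0, 0, 0, 0, 0, 0, -1],
  [0, 0, 0, 0, 0, 0, -1],
])

```text
time_s: 5.53
tcp_pos: [0.6219, -0.1809, 0.1166]
ee_rot: [-0.001, 0.151, 0.989, 0.0]
contact_force: [-0.1, 1.0, -0.3]
grip_width: 0.0399
finger_force: 60.6
```

```bash
python3 mv.py 622.3 -182.2 50 72.6 622 -182.2 41 72.6
```

```text
t 5.5 tcp [ 621.9 -180.9  116.6] yaw 72.7 zaxis [-0.001  0.001 -1.   ] w 39.9 F [-0.1  1.  -0.3] ff 60.6 j [-0.48  0.26  0.05  1.36  0.   -0.18]
shift [-0.006 -0.01   0.555] | / 2 rows: [-0.003 -0.005  0.278] | turn z 0.0 rows 0.008275303330516895
shift [ 0.002 -0.001  0.075] | / 1 rows: [ 0.002 -0.001  0.075] | turn z -0.0 rows 0.0
```

Emit:
drive_tool([
  [-0.006, -0.01, 0.1, 0, 0, 0, -1],
  [0, 0, 0.18, 0, 0, 0, -1],
  [0, 0, 0.17, 0, 0, 0, -1],
  [0, 0, 0.09, 0, 0, 0, -1],
  [0, 0, 0, 0, 0, 0, -1],
])

```text
time_s: 5.95
tcp_pos: [0.6206, -0.1818, 0.0488]
ee_rot: [-0.003, 0.151, 0.989, 0.001]
contact_force: [-0.8, -0.1, -1.0]
grip_width: 0.0396
finger_force: 60.6
```

Emit:
drive_tool([
  [0, 0, 0, 0, 0, 0, -1],
  [0, 0, 0.02, 0, 0, 0, -1],
  [0, 0, 0.02, 0, 0, 0, -1],
  [0, 0, 0.015, 0, 0, 0, -1],
  [0, 0, 0, 0, 0, 0, -1],
])

```text
time_s: 6.37
tcp_pos: [0.6228, -0.1837, 0.0463]
ee_rot: [0.0, 0.151, 0.988, -0.0]
contact_force: [-1.0, 0.3, -1.0]
grip_width: 0.0398
finger_force: 60.6
```

```bash
python3 mv.py 622.3 -182.2 40 72.6
```

```text
t 6.4 tcp [ 622.8 -183.7   46.3] yaw 72.6 zaxis [ 0. -0. -1.] w 39.8 F [-1.   0.3 -1. ] ff 60.6 j [-0.49  0.3  -0.03  1.24  0.   -0.18]
shift [0.008 0.01  0.052] | / 1 rows: [0.008 0.01  0.052] | turn z -0.0 rows 0.0009841746219133743
```

Emit:
drive_tool([
  [0.005, 0.008, 0.015, 0, 0, 0, -1],
  [0, 0, 0.012, 0, 0, 0, -1],
  [0, 0, 0.012, 0, 0, 0, -1],
  [0, 0, 0, 0, 0, 0, -1],
  [0, 0, 0, 0, 0, 0, -1],
])

```text
time_s: 6.78
tcp_pos: [0.6223, -0.1824, 0.0413]
ee_rot: [-0.0, 0.151, 0.988, 0.0]
contact_force: [0.2, 0.1, -1.9]
grip_width: 0.0398
finger_force: 60.6
```

Emit:
drive_tool([
  [0, 0, 0.008, 0, 0, 0, -1],
  [0, 0, 0.008, 0, 0, 0, -1],
  [0, 0, 0, 0, 0, 0, -1],
])

```text
time_s: 7.03
tcp_pos: [0.6226, -0.1826, 0.04]
ee_rot: [0.0, 0.151, 0.988, -0.0]
contact_force: [-1.5, 0.7, 3.5]
grip_width: 0.0397
finger_force: 60.9
```

Emit:
drive_tool([
  [0, 0, 0, 0, 0, 0, 0],
  [0, 0, 0, 0, 0, 0, 0.1],
  [0, 0, 0, 0, 0, 0, 0.4],
  [0, 0, 0, 0, 0, 0, 0.8],
  [0, 0, 0, 0, 0, 0, 1],
])

```text
time_s: 7.45
tcp_pos: [0.6223, -0.1825, 0.0394]
ee_rot: [-0.0, 0.151, 0.988, 0.0]
contact_force: [-0.1, -0.2, -0.3]
grip_width: 0.0808
finger_force: 0.0
```

Emit:
drive_tool([
  [0, 0, 0, 0, 0, 0, 1],
  [0, 0, -0.1, 0, 0, 0, 1],
  [0, 0, -0.25, 0, 0, 0, 1],
  [0, 0, -0.3, 0, 0, 0, 1],
  [0, 0, -0.3, 0, 0, 0, 1],
])

```text
time_s: 7.87
tcp_pos: [0.6218, -0.1822, 0.1551]
ee_rot: [-0.0, 0.151, 0.988, 0.0]
contact_force: [1.1, -0.5, 0.1]
grip_width: 0.0854
finger_force: 0.0
```

```bash
python3 - <<'E'
from q import *
save('top','t2'); OB={}
w,c=cloud('t2'); k=(np.hypot(w[:,0]-.622,w[:,1]+.182)<.05)&(w[:,2]>.085)&(w[:,2]<.13); p=w[k]; print(len(p),p.mean(0),np.percentile(p[:,2],90))
E
python3 mv.py 604.3 371 140 20.5
```

```text
17 [ 0.6263955  -0.17827984  0.0983004 ] 0.10293277146632081
t 7.9 tcp [ 624.9 -183.8  164.5] yaw 72.6 zaxis [ 0.009 -0.005 -1.   ] w 85.3 F [ 1.2 -0.5  6.9] ff 0.0 j [-0.49  0.25  0.12  1.43  0.   -0.18]
shift [1.546 4.36  0.205] | / 16 rows: [0.097 0.273 0.013] | turn z 0.289 rows 7.442557064141734
```

Emit:
drive_tool([
  [0.1, 0.282, 0, 0, 0, 0, 1],
  [0.1, 0.282, 0, 0, 0, 0, 1],
  [0.1, 0.282, 0, 0, 0, 0, 1],
  [0.1, 0.282, 0, 0, 0, 0, 1],
  [0.1, 0.282, 0, 0, 0, 0, 1],
])

```text
time_s: 8.33
tcp_pos: [0.6156, -0.0016, 0.1545]
ee_rot: [0.001, 0.151, 0.988, 0.0]
contact_force: [0.6, -0.3, -0.8]
grip_width: 0.0853
finger_force: 0.0
```

Emit:
drive_tool([
  [0.1, 0.282, 0, 0, 0, 0, 1],
  [0.1, 0.282, 0, 0, 0, 0, 1],
  [0.1, 0.282, 0, 0, 0, 0, 1],
  [0.1, 0.282, 0, 0, 0, 0, 1],
  [0.1, 0.282, 0, 0, 0, 0, 1],
])

```text
time_s: 8.75
tcp_pos: [0.609, 0.1781, 0.1546]
ee_rot: [0.001, 0.151, 0.988, 0.0]
contact_force: [1.0, -0.6, -0.6]
grip_width: 0.0851
finger_force: 0.0
```

Emit:
drive_tool([
  [0.1, 0.282, 0, 0, 0, 0, 1],
  [0.1, 0.282, 0, 0, 0, 0, 1],
  [0.1, 0.282, 0, 0, 0, 0, 1],
  [0.1, 0.282, 0, 0, 0, 0, 1],
  [0.1, 0.282, 0, 0, 0, 0, 1],
])

```text
time_s: 9.17
tcp_pos: [0.6022, 0.3576, 0.1545]
ee_rot: [0.0, 0.151, 0.988, 0.0]
contact_force: [1.3, -0.5, -0.4]
grip_width: 0.0855
finger_force: 0.0
```

Emit:
drive_tool([
  [0.046, 0.13, 0, 0, 0, 0.036, 1],
  [0, 0, 0, 0, 0, 0.036, 1],
  [0, 0, 0, 0, 0, 0.036, 1],
  [0, 0, 0, 0, 0, 0.036, 1],
  [0, 0, 0, 0, 0, 0.036, 1],
])

```text
time_s: 9.58
tcp_pos: [0.6019, 0.3726, 0.1543]
ee_rot: [0.0, 0.423, 0.906, 0.0]
contact_force: [0.5, -0.8, -0.3]
grip_width: 0.0854
finger_force: 0.0
```

Emit:
drive_tool([
  [0, 0, 0.15, 0, 0, 0.036, 1],
  [0, 0, 0.15, 0, 0, 0.036, 1],
  [0, 0, 0.15, 0, 0, 0.036, 1],
  [0, 0, 0, 0, 0, 0, 1],
  [0, 0, 0, 0, 0, 0, 1],
])

```text
time_s: 10.0
tcp_pos: [0.6012, 0.372, 0.0993]
ee_rot: [-0.0, 0.567, 0.824, -0.001]
contact_force: [0.7, -0.8, 1.0]
grip_width: 0.0856
finger_force: 0.0
```

```bash
python3 mv.py 604.3 371 40 20.5
```

```text
t 10.0 tcp [601.2 372.   99.3] yaw 21.0 zaxis [-0.002 -0.001 -1.   ] w 85.6 F [ 0.7 -0.8  1. ] ff 0.0 j [0.37 0.45 0.25 1.37 0.   1.57]
shift [-0.017  0.021  0.494] | / 2 rows: [-0.008  0.01   0.247] | turn z 0.003 rows 0.06535191082762586
```

Emit:
drive_tool([
  [-0.017, 0.021, 0.2, 0, 0, 0, 0.7],
  [0, 0, 0.2, 0, 0, 0, 0.5],
  [0, 0, 0.18, 0, 0, 0, 0.3],
  [0, 0, 0.1, 0, 0, 0, 0.3],
  [0, 0, 0, 0, 0, 0, 0.3],
])

```text
time_s: 10.42
tcp_pos: [0.6038, 0.3708, 0.0161]
ee_rot: [-0.001, 0.567, 0.824, -0.001]
contact_force: [0.5, -0.3, -0.4]
grip_width: 0.0553
finger_force: 0.0
```

Emit:
drive_tool([
  [0, 0, 0, 0, 0, 0, 0.3],
  [0, 0, 0, 0, 0, 0, 0.3],
])

```text
time_s: 10.58
tcp_pos: [0.6062, 0.3718, 0.0204]
ee_rot: [0.001, 0.568, 0.823, 0.001]
contact_force: [1.0, -0.0, 0.7]
grip_width: 0.0556
finger_force: 0.0
```

```bash
python3 mv.py 604.3 371 12 20.5;  python3 - <<'E'
from q import *
save('scene','s3'); w,c=cloud('s3'); k=(abs(w[:,0]-.604)<.06)&(abs(w[:,1]-.371)<.06)&(w[:,2]>.012)&(w[:,2]<.06);p=w[k]
# points along closing axis coordinate
e=np.array([np.cos(np.radians(20.5)),np.sin(np.radians(20.5))]); s=(p[:,:2]-[.604,.371])@e
for a in np.arange(-.05,.05,.01):
    q=p[(s>a)&(s<a+.01)]
    if len(q): print(round(a,3),len(q),np.percentile(q[:,2],[0,10,50,90]).round(4))
c=load('s3')['color'][230:330,120:250]; cv2.imwrite('pics/s3c.png',cv2.resize(c,None,fx=5,fy=5)[:,:,::-1])
E
```

```text
t 10.6 tcp [606.2 371.8  20.4] yaw 20.8 zaxis [ 0.003  0.001 -1.   ] w 55.6 F [ 1.  -0.   0.7] ff 0.0 j [0.37 0.5  0.17 1.23 0.   1.57]
shift [-0.    -0.017  0.07 ] | / 1 rows: [-0.    -0.017  0.07 ] | turn z 0.002 rows 0.04496243824001007
-0.04 25 [0.0188 0.026  0.0376 0.0554]
-0.03 14 [0.0222 0.0243 0.0392 0.0522]
-0.02 35 [0.012  0.0138 0.0151 0.017 ]
-0.01 46 [0.0124 0.0137 0.0154 0.0167]
0.0 54 [0.0121 0.0133 0.0153 0.0166]
0.01 51 [0.0126 0.0132 0.0146 0.0167]
0.03 53 [0.0164 0.0215 0.035  0.0529]
0.04 4 [0.0251 0.0269 0.0333 0.0389]
```

View pics/s3c.png

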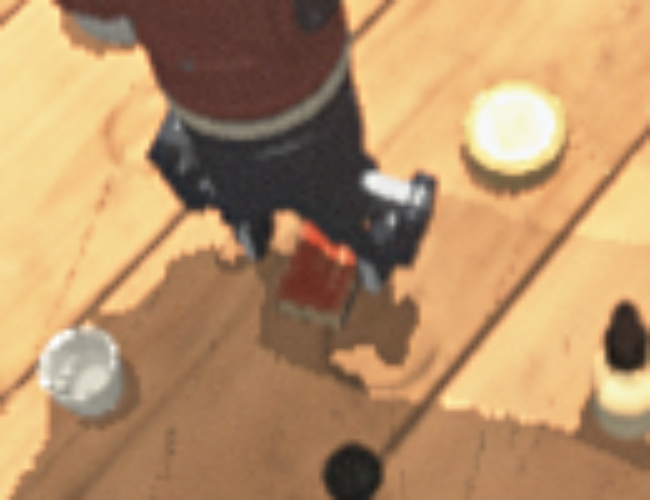

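The crop shows the fingers (262,245) and (370,280) straddling the matchbox (318,285). I go down and grip.

Emit:
drive_tool([
  [0, -0.008, 0.03, 0, 0, 0, 0.3],
  [0, 0, 0.032, 0, 0, 0, 0.3],
  [0, 0, 0, 0, 0, 0, 0.3],
  [0, 0, 0, 0, 0, 0, 0.1],
  [0, 0, 0, 0, 0, 0, -0.1],
])

```text
time_s: 11.05
tcp_pos: [0.604, 0.3709, 0.0105]
ee_rot: [-0.0, 0.568, 0.823, -0.0]
contact_force: [1.5, -0.2, 1.1]
grip_width: 0.0389
finger_force: 0.0
```

Emit:
drive_tool([
  [0, 0, 0, 0, 0, 0, -0.3],
  [0, 0, 0, 0, 0, 0, -0.6],
  [0, 0, 0, 0, 0, 0, -1],
  [0, 0, 0, 0, 0, 0, -1],
])

```text
time_s: 11.38
tcp_pos: [0.6043, 0.371, 0.0109]
ee_rot: [0.0, 0.568, 0.823, 0.0]
contact_force: [0.0, -0.6, 3.9]
grip_width: 0.0358
finger_force: 60.4
```

Emit:
drive_tool([
  [0, 0, -0.1, 0, 0, 0, -1],
  [0, 0, -0.2, 0, 0, 0, -1],
  [0, 0, -0.25, 0, 0, 0, -1],
  [0, 0, -0.3, 0, 0, 0, -1],
  [0, 0, -0.3, 0, 0, 0, -1],
])

```text
time_s: 11.8
tcp_pos: [0.6033, 0.3706, 0.1501]
ee_rot: [-0.0, 0.568, 0.823, -0.0]
contact_force: [0.4, -1.0, 0.1]
grip_width: 0.0355
finger_force: 60.0
```

Emit:
drive_tool([
  [0, 0, 0, 0, 0, 0, -1],
  [0, 0, 0, 0, 0, 0, -1],
])

```text
time_s: 11.97
tcp_pos: [0.6056, 0.3715, 0.1525]
ee_rot: [0.002, 0.568, 0.823, 0.002]
contact_force: [-0.2, 0.3, -1.2]
grip_width: 0.0358
finger_force: 60.0
```

```bash
python3 mv.py 517.6 -169.2 145 82.8
```

```text
t 12.0 tcp [605.6 371.5 152.5] yaw 20.8 zaxis [ 0.005  0.002 -1.   ] w 35.8 F [-0.2  0.3 -1.2] ff 60.0 j [0.37 0.44 0.33 1.46 0.   1.58]
shift [-3.954 -2.283  0.063] | / 16 rows: [-0.247 -0.143  0.004] | turn z -0.345 rows 8.863609412806786
```

Emit:
drive_tool([
  [-0.247, -0.143, 0, 0, 0, 0, -1],
  [-0.247, -0.143, 0, 0, 0, 0, -1],
  [-0.247, -0.143, 0, 0, 0, 0, -1],
  [-0.247, -0.143, 0, 0, 0, 0, -1],
  [-0.247, -0.143, 0, 0, 0, 0, -1],
])

```text
time_s: 12.38
tcp_pos: [0.5749, 0.2004, 0.1469]
ee_rot: [-0.001, 0.568, 0.823, -0.001]
contact_force: [-0.2, -0.8, 0.9]
grip_width: 0.0357
finger_force: 60.0
```

Emit:
drive_tool([
  [-0.247, -0.143, 0, 0, 0, 0, -1],
  [-0.247, -0.143, 0, 0, 0, 0, -1],
  [-0.247, -0.143, 0, 0, 0, 0, -1],
  [-0.247, -0.143, 0, 0, 0, 0, -1],
  [-0.247, -0.143, 0, 0, 0, 0, -1],
])

```text
time_s: 12.8
tcp_pos: [0.5472, 0.0316, 0.1472]
ee_rot: [-0.001, 0.568, 0.823, -0.0]
contact_force: [0.9, -0.3, 0.1]
grip_width: 0.0354
finger_force: 60.0
```

Emit:
drive_tool([
  [-0.247, -0.143, 0, 0, 0, 0, -1],
  [-0.247, -0.143, 0, 0, 0, 0, -1],
  [-0.247, -0.143, 0, 0, 0, 0, -1],
  [-0.247, -0.143, 0, 0, 0, 0, -1],
  [-0.247, -0.143, 0, 0, 0, 0, -1],
])

```text
time_s: 13.22
tcp_pos: [0.5196, -0.1372, 0.1473]
ee_rot: [-0.001, 0.568, 0.823, -0.0]
contact_force: [1.4, 0.3, 0.5]
grip_width: 0.0363
finger_force: 60.0
```

Emit:
drive_tool([
  [-0.247, -0.143, 0, 0, 0, 0, -1],
  [0, 0, 0, 0, 0, -0.038, -1],
  [0, 0, 0, 0, 0, -0.038, -1],
  [0, 0, 0, 0, 0, -0.038, -1],
  [0, 0, 0, 0, 0, -0.038, -1],
])

```text
time_s: 13.63
tcp_pos: [0.5144, -0.1698, 0.1471]
ee_rot: [-0.001, 0.355, 0.935, 0.0]
contact_force: [0.2, -0.3, -0.1]
grip_width: 0.0359
finger_force: 60.0
```

Emit:
drive_tool([
  [0, 0, 0, 0, 0, -0.038, -1],
  [0, 0, 0, 0, 0, -0.038, -1],
  [0, 0, 0, 0, 0, -0.038, -1],
  [0, 0, 0, 0, 0, -0.038, -1],
  [0, 0, 0, 0, 0, -0.038, -1],
])

```text
time_s: 14.05
tcp_pos: [0.5145, -0.1694, 0.1471]
ee_rot: [-0.001, 0.064, 0.998, 0.001]
contact_force: [0.4, 0.1, 0.1]
grip_width: 0.0361
finger_force: 60.0
```

Emit:
drive_tool([
  [0, 0, 0.25, 0, 0, 0, -1],
  [0, 0, 0.25, 0, 0, 0, -1],
  [0, 0, 0.25, 0, 0, 0, -1],
  [0, 0, 0, 0, 0, 0, -1],
  [0, 0, 0, 0, 0, 0, -1],
])

```text
time_s: 14.47
tcp_pos: [0.5135, -0.1687, 0.0566]
ee_rot: [-0.002, 0.067, 0.998, 0.001]
contact_force: [-0.7, -0.6, 0.6]
grip_width: 0.036
finger_force: 60.1
```

```bash
python3 mv.py 517.6 -169.2 25 82.8
```

```text
t 14.5 tcp [ 513.5 -168.7   56.6] yaw 82.3 zaxis [-0.004  0.003 -1.   ] w 36.0 F [-0.7 -0.6  0.6] ff 60.1 j [-0.56 -0.02 -0.36  1.23  0.   -0.43]
shift [-0.035  0.     0.263] | / 1 rows: [-0.035  0.     0.263] | turn z -0.003 rows 0.0693942599594968
```

Emit:
drive_tool([
  [-0.03, 0, 0.1, 0, 0, 0, -1],
  [0, 0, 0.08, 0, 0, 0, -1],
  [0, 0, 0.04, 0, 0, 0, -1],
  [0, 0, 0.03, 0, 0, 0, -1],
  [0, 0, 0, 0, 0, 0, -1],
])

```text
time_s: 14.88
tcp_pos: [0.5186, -0.1702, 0.0279]
ee_rot: [-0.0, 0.067, 0.998, 0.0]
contact_force: [-0.5, -0.4, -1.0]
grip_width: 0.0355
finger_force: 60.1
```

Emit:
drive_tool([
  [0, 0, 0, 0, 0, 0, -1],
  [0, 0, 0, 0, 0, 0, -1],
])

```text
time_s: 15.05
tcp_pos: [0.5192, -0.1705, 0.029]
ee_rot: [0.0, 0.067, 0.998, -0.0]
contact_force: [0.2, -0.1, 0.3]
grip_width: 0.0356
finger_force: 60.1
```

```bash
python3 mv.py 517.6 -169.2 23 82.8
```

```text
t 15.1 tcp [ 519.2 -170.5   29. ] yaw 82.3 zaxis [ 0.001 -0.    -1.   ] w 35.6 F [ 0.2 -0.1  0.3] ff 60.1 j [-0.56  0.02 -0.38  1.17  0.   -0.42]
shift [0.015 0.009 0.05 ] | / 1 rows: [0.015 0.009 0.05 ] | turn z -0.003 rows 0.06909567168824131
```

Emit:
drive_tool([
  [0.012, 0.009, 0.02, 0, 0, 0, -1],
  [0, 0, 0.015, 0, 0, 0, -1],
  [0, 0, 0.012, 0, 0, 0, -1],
  [0, 0, 0, 0, 0, 0, -1],
  [0, 0, 0, 0, 0, 0, -1],
])

```text
time_s: 15.47
tcp_pos: [0.518, -0.169, 0.0231]
ee_rot: [0.0, 0.067, 0.998, 0.0]
contact_force: [0.4, 2.5, 1.6]
grip_width: 0.0356
finger_force: 69.7
```

Emit:
drive_tool([
  [0, 0, 0, 0, 0, 0, 0],
  [0, 0, 0, 0, 0, 0, 0.2],
  [0, 0, 0, 0, 0, 0, 0.2],
  [0, 0, -0.1, 0, 0, 0, 0.2],
  [0, 0, -0.2, 0, 0, 0, 0.2],
])

```text
time_s: 15.88
tcp_pos: [0.515, -0.1679, 0.0558]
ee_rot: [-0.003, 0.067, 0.998, 0.001]
contact_force: [0.5, -0.2, 0.1]
grip_width: 0.0513
finger_force: 0.0
```

Emit:
drive_tool([
  [0, 0, -0.3, 0, 0, 0, 1],
  [0, 0, -0.3, 0, 0, 0, 1],
  [0, 0, -0.2, 0, 0, 0, 1],
  [0, 0, 0, 0, 0, 0, 1],
  [0, 0, 0, 0, 0, 0, 1],
])

```text
time_s: 16.3
tcp_pos: [0.5184, -0.1698, 0.1568]
ee_rot: [0.001, 0.067, 0.998, -0.001]
contact_force: [-0.3, 0.1, 0.2]
grip_width: 0.0852
finger_force: 0.0
```

```bash
python3 - <<'E'
from q import *
save('scene','s4'); save('top','t4')
for f in('t4','s4'):
    w,c=cloud(f); k=(abs(w[:,0]-.5176)<.03)&(abs(w[:,1]+.1692)<.04)&(w[:,2]>.0215)&(w[:,2]<.045);p=w[k]
    if len(p)>5: print(f,len(p),p.mean(0),np.percentile(p[:,2],[5,50,95]).round(4),cv2.minAreaRect((p[:,:2]*1000).astype(np.float32)))
c=load('t4')['color'][160:270,270:400]; cv2.imwrite('pics/t4c.png',cv2.resize(c,None,fx=4,fy=4)[:,:,::-1])
E
python3 mv.py 431.7 167.1 150 0
```

```text
t4 161 [ 0.50697968 -0.16636737  0.02579054] [0.022  0.0259 0.0303] ((514.8283081054688, -160.17208862304688), (51.43267822265625, 46.986297607421875), 80.3399658203125)
s4 151 [ 0.51752978 -0.16565187  0.02551297] [0.0227 0.0255 0.0286] ((517.7868041992188, -166.25418090820312), (40.8779182434082, 52.99922180175781), 83.82342529296875)
t 16.4 tcp [ 517.1 -169.   154. ] yaw 82.3 zaxis [-0.001  0.    -1.   ] w 85.3 F [-1.   0.6 -0.3] ff 0.0 j [-0.56 -0.06 -0.23  1.41 -0.   -0.42]
shift [1.08  2.68  0.033] | / 10 rows: [0.108 0.268 0.003] | turn z 0.457 rows 11.757943027712672
```

View pics/t4c.png

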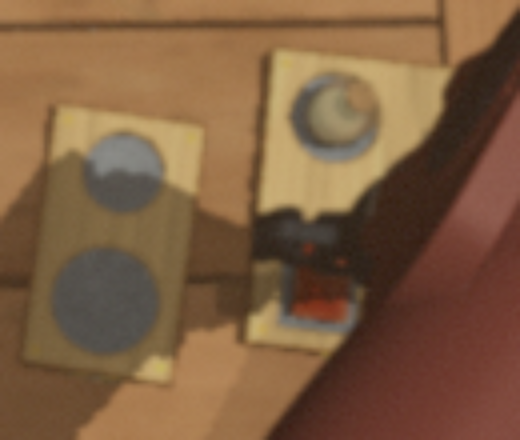

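The top crop shows the corked bottle in its round recess (340,110) and the matchbox in the rectangle (320,295), with its top at z≈25.6 mm (26 expected), so both are seated. Next is the wax.

Emit:
drive_tool([
  [0.108, 0.268, 0, 0, 0, 0, 1],
  [0.108, 0.268, 0, 0, 0, 0, 1],
  [0.108, 0.268, 0, 0, 0, 0, 1],
  [0.108, 0.268, 0, 0, 0, 0, 1],
  [0.108, 0.268, 0, 0, 0, 0, 1],
])

```text
time_s: 16.82
tcp_pos: [0.4732, 0.0004, 0.1531]
ee_rot: [-0.001, 0.067, 0.998, 0.0]
contact_force: [0.8, 0.5, 0.3]
grip_width: 0.0849
finger_force: 0.0
```

Emit:
drive_tool([
  [0.108, 0.268, 0, 0, 0, 0, 1],
  [0.108, 0.268, 0, 0, 0, 0, 0.5],
  [0.108, 0.268, 0, 0, 0, 0, 0],
  [0.108, 0.268, 0, 0, 0, 0, 0],
  [0.108, 0.268, 0, 0, 0, 0, 0],
])

```text
time_s: 17.23
tcp_pos: [0.4306, 0.1683, 0.1533]
ee_rot: [-0.001, 0.067, 0.998, -0.0]
contact_force: [1.5, -0.1, -0.6]
grip_width: 0.0432
finger_force: 0.0
```

Emit:
drive_tool([
  [0, 0, 0, 0, 0, 0.038, 0],
  [0, 0, 0, 0, 0, 0.038, 0],
  [0, 0, 0, 0, 0, 0.038, 0],
  [0, 0, 0, 0, 0, 0.038, 0],
  [0, 0, 0, 0, 0, 0.038, 0],
])

```text
time_s: 17.65
tcp_pos: [0.4311, 0.1669, 0.1531]
ee_rot: [-0.001, 0.36, 0.933, -0.001]
contact_force: [-0.3, -0.2, -0.8]
grip_width: 0.0425
finger_force: 0.0
```

Emit:
drive_tool([
  [0, 0, 0, 0, 0, 0.038, 0],
  [0, 0, 0, 0, 0, 0.038, 0],
  [0, 0, 0, 0, 0, 0.038, 0],
  [0, 0, 0, 0, 0, 0.038, 0],
  [0, 0, 0, 0, 0, 0.038, 0],
])

```text
time_s: 18.07
tcp_pos: [0.4312, 0.1668, 0.1531]
ee_rot: [-0.001, 0.619, 0.786, -0.001]
contact_force: [-0.1, 0.2, -0.1]
grip_width: 0.0428
finger_force: 0.0
```

Emit:
drive_tool([
  [0, 0, 0.2, 0, 0, 0.038, -0.2],
  [0, 0, 0.25, 0, 0, 0.039, -0.2],
  [0, 0, 0.2, 0, 0, 0, -0.2],
  [0, 0, 0.1, 0, 0, 0, -0.2],
  [0, 0, 0, 0, 0, 0, -0.2],
])

```text
time_s: 18.48
tcp_pos: [0.4293, 0.1666, 0.0609]
ee_rot: [-0.002, 0.706, 0.708, -0.003]
contact_force: [0.6, -1.0, 0.7]
grip_width: 0.0339
finger_force: 0.0
```

Emit:
drive_tool([
  [0, 0, 0, 0, 0, 0, -0.2],
  [0, 0, 0, 0, 0, 0, -0.2],
])

```text
time_s: 18.65
tcp_pos: [0.4329, 0.167, 0.066]
ee_rot: [0.0, 0.707, 0.708, 0.001]
contact_force: [0.8, 1.8, 0.1]
grip_width: 0.0342
finger_force: 0.0
```

```bash
python3 mv.py 431.7 167.1 13 0
python3 - <<'E'
from h import *
c=save('scene','s5')['color'][200:300,230:360]; cv2.imwrite('pics/s5c.png',cv2.resize(c,None,fx=5,fy=5)[:,:,::-1])
E
```

```text
t 18.6 tcp [432.9 167.   66. ] yaw 0.1 zaxis [ 0.001  0.    -1.   ] w 34.2 F [0.8 1.8 0.1] ff 0.0 j [ 0.09 -0.28 -0.58  1.27  0.    1.65]
shift [ 0.001 -0.01   0.442] | / 2 rows: [ 0.    -0.005  0.221] | turn z 0.0 rows 0.011741558630228204
```

View pics/s5c.png

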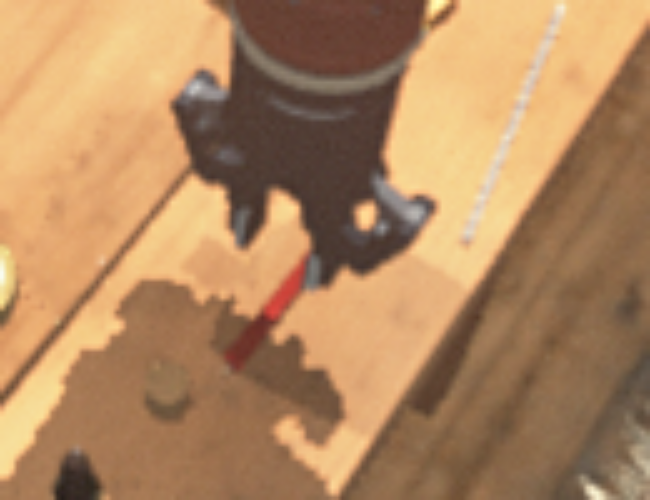

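The crop shows the fingers over the wax stick (270,310), with its wick end toward (230,368). I lower and grip.

Emit:
drive_tool([
  [0, -0.01, 0.1, 0, 0, 0, -0.2],
  [0, 0, 0.13, 0, 0, 0, -0.2],
  [0, 0, 0.1, 0, 0, 0, -0.2],
  [0, 0, 0.07, 0, 0, 0, -0.2],
  [0, 0, 0.04, 0, 0, 0, -0.2],
])

```text
time_s: 19.12
tcp_pos: [0.4303, 0.1669, 0.0106]
ee_rot: [-0.0, 0.707, 0.707, -0.001]
contact_force: [-0.8, 0.3, 0.4]
grip_width: 0.0341
finger_force: 0.0
```

Emit:
drive_tool([
  [0, 0, 0, 0, 0, 0, -0.2],
  [0, 0, 0, 0, 0, 0, -0.2],
  [0, 0, 0, 0, 0, 0, -0.2],
])

```text
time_s: 19.37
tcp_pos: [0.4315, 0.167, 0.0126]
ee_rot: [0.0, 0.707, 0.707, 0.0]
contact_force: [1.2, 0.0, 0.7]
grip_width: 0.0341
finger_force: 0.0
```

```bash
python3 mv.py 431.7 167.1 11 0
```

```text
t 19.4 tcp [431.5 167.   12.6] yaw 0.1 zaxis [ 0.001  0.    -1.   ] w 34.1 F [1.2 0.  0.7] ff 0.0 j [ 0.09 -0.24 -0.65  1.16  0.    1.66]
shift [0.001 0.002 0.014] | / 1 rows: [0.001 0.002 0.014] | turn z 0.0 rows 0.007530912752776382
```

Emit:
drive_tool([
  [0, 0, 0.008, 0, 0, 0, -0.4],
  [0, 0, 0, 0, 0, 0, -0.6],
  [0, 0, 0, 0, 0, 0, -0.8],
  [0, 0, 0, 0, 0, 0, -1],
  [0, 0, 0, 0, 0, 0, -1],
])

```text
time_s: 19.78
tcp_pos: [0.4314, 0.167, 0.0116]
ee_rot: [0.0, 0.707, 0.707, 0.0]
contact_force: [-1.7, -0.3, 6.0]
grip_width: 0.0086
finger_force: 59.1
```

Emit:
drive_tool([
  [0, 0, 0, 0, 0, 0, -1],
  [0, 0, -0.1, 0, 0, 0, -1],
  [0, 0, -0.25, 0, 0, 0, -1],
  [0, 0, -0.3, 0, 0, 0, -1],
  [0, 0, -0.3, 0, 0, 0, -1],
])

```text
time_s: 20.2
tcp_pos: [0.4301, 0.1669, 0.1265]
ee_rot: [-0.0, 0.707, 0.707, -0.0]
contact_force: [0.7, 0.1, -1.1]
grip_width: 0.0085
finger_force: 58.8
```

Emit:
drive_tool([
  [0, 0, 0, 0, 0, -0.038, -1],
  [0, 0, 0, 0, 0, -0.038, -1],
  [0, 0, 0, 0, 0, -0.038, -1],
  [0, 0, 0, 0, 0, -0.038, -1],
  [0, 0, 0, 0, 0, -0.038, -1],
])

```text
time_s: 20.62
tcp_pos: [0.431, 0.1669, 0.1258]
ee_rot: [0.0, 0.465, 0.885, 0.0]
contact_force: [0.1, -0.3, 0.0]
grip_width: 0.0081
finger_force: 58.7
```

Emit:
drive_tool([
  [0, 0, 0, 0, 0, -0.038, -1],
  [0, 0, 0, 0, 0, -0.038, -1],
  [0, 0, 0, 0, 0, -0.038, -1],
  [0, 0, 0, 0, 0, -0.038, -1],
  [0, 0, 0, 0, 0, -0.038, -1],
])

```text
time_s: 21.03
tcp_pos: [0.4309, 0.167, 0.1257]
ee_rot: [0.0, 0.184, 0.983, 0.0]
contact_force: [0.7, 0.5, -0.6]
grip_width: 0.0079
finger_force: 58.7
```

Emit:
drive_tool([
  [0, 0, 0, 0, 0, -0.038, -1],
  [0, 0, 0, 0, 0, -0.038, -1],
  [0, 0, 0, 0, 0, 0, -1],
  [0, 0, 0, 0, 0, 0, -1],
])

```text
time_s: 21.37
tcp_pos: [0.431, 0.167, 0.1255]
ee_rot: [0.0, 0.07, 0.998, 0.0]
contact_force: [1.2, 0.7, -0.6]
grip_width: 0.0078
finger_force: 58.7
```

```bash
python3 mv.py 562 -245 125 82.7
python3 - <<'E'
from h import *
c=save('scene','s6')['color'][180:290,240:370]; cv2.imwrite('pics/s6c.png',cv2.resize(c,None,fx=5,fy=5)[:,:,::-1])
E
```

```text
t 21.4 tcp [431.  167.  125.5] yaw 81.9 zaxis [ 0.  0. -1.] w 7.8 F [ 1.2  0.7 -0.6] ff 58.7 j [ 0.09 -0.32 -0.51  1.39  0.    0.23]
shift [-1.563 -3.245  0.004] | / 13 rows: [-0.12 -0.25  0.  ] | turn z -0.004 rows 0.11163509151482742
```

View pics/s6c.png

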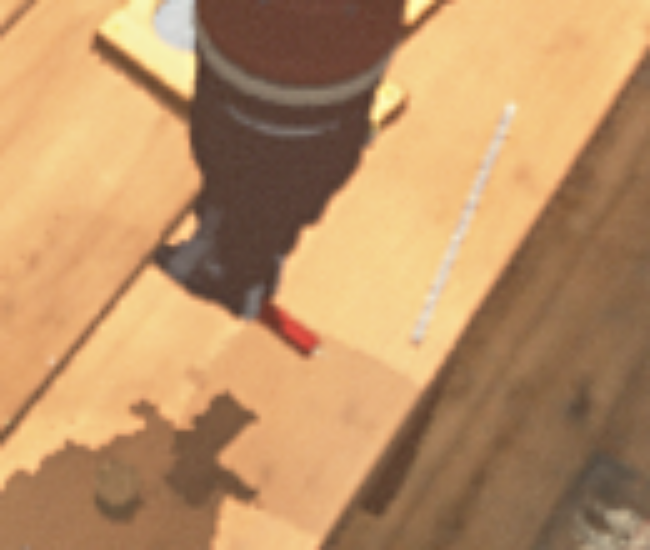

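The crop shows the wax (290,330) held level in the fingers, wick toward the robot. I carry it to the groove.

Emit:
drive_tool([
  [-0.06, -0.125, 0, 0, 0, 0, -1],
  [-0.12, -0.25, 0, 0, 0, 0, -1],
  [-0.12, -0.25, 0, 0, 0, 0, -1],
  [-0.12, -0.25, 0, 0, 0, 0, -1],
  [-0.12, -0.25, 0, 0, 0, 0, -1],
])

```text
time_s: 21.83
tcp_pos: [0.477, 0.0229, 0.1254]
ee_rot: [0.0, 0.07, 0.998, 0.0]
contact_force: [0.1, -0.0, 0.1]
grip_width: 0.0082
finger_force: 58.8
```

Emit:
drive_tool([
  [-0.12, -0.25, 0, 0, 0, 0, -1],
  [-0.12, -0.25, 0, 0, 0, 0, -1],
  [-0.12, -0.25, 0, 0, 0, 0, -1],
  [-0.12, -0.25, 0, 0, 0, 0, -1],
  [-0.12, -0.25, 0, 0, 0, 0, -1],
])

```text
time_s: 22.25
tcp_pos: [0.5277, -0.1358, 0.1252]
ee_rot: [0.0, 0.071, 0.998, 0.0]
contact_force: [1.1, 0.3, -0.3]
grip_width: 0.0079
finger_force: 58.8
```

Emit:
drive_tool([
  [-0.12, -0.25, 0, 0, 0, 0, -1],
  [-0.12, -0.25, 0, 0, 0, 0, -1],
  [-0.12, -0.25, 0, 0, 0, 0, -1],
  [-0.063, -0.12, 0, 0, 0, -0.004, -1],
  [0, 0, 0, 0, 0, 0, -1],
])

```text
time_s: 22.67
tcp_pos: [0.5639, -0.2479, 0.1247]
ee_rot: [0.0, 0.065, 0.998, -0.0]
contact_force: [0.3, -0.3, -0.1]
grip_width: 0.0078
finger_force: 58.8
```

Emit:
drive_tool([
  [0, 0, 0.15, 0, 0, 0, -1],
  [0, 0, 0.2, 0, 0, 0, -1],
  [0, 0, 0.2, 0, 0, 0, -1],
  [0, 0, 0.1, 0, 0, 0, -1],
  [0, 0, 0, 0, 0, 0, -1],
])

```text
time_s: 23.08
tcp_pos: [0.5615, -0.2425, 0.0438]
ee_rot: [-0.002, 0.063, 0.998, 0.002]
contact_force: [-0.5, 0.4, -0.2]
grip_width: 0.008
finger_force: 58.8
```

Emit:
drive_tool([
  [0, 0, 0, 0, 0, 0, -1],
  [0, 0, 0, 0, 0, 0, -1],
])

```text
time_s: 23.25
tcp_pos: [0.5643, -0.2447, 0.0488]
ee_rot: [0.001, 0.063, 0.998, -0.0]
contact_force: [-0.1, -0.3, 0.4]
grip_width: 0.0081
finger_force: 58.8
```

```bash
python3 mv.py 562 -245 30 82.7
python3 - <<'E'
from h import *
c=save('scene','s7')['color'][110:220,260:390]; cv2.imwrite('pics/s7c.png',cv2.resize(c,None,fx=5,fy=5)[:,:,::-1])
E
```

```text
t 23.2 tcp [ 564.3 -244.7   48.8] yaw 82.8 zaxis [ 0.002 -0.001 -1.   ] w 8.1 F [-0.1 -0.3  0.4] ff 58.8 j [-0.62  0.2  -0.15  1.22  0.   -0.5 ]
shift [ 0.018 -0.005  0.156] | / 1 rows: [ 0.018 -0.005  0.156] | turn z 0.001 rows 0.01810480329719764
```

View pics/s7c.png

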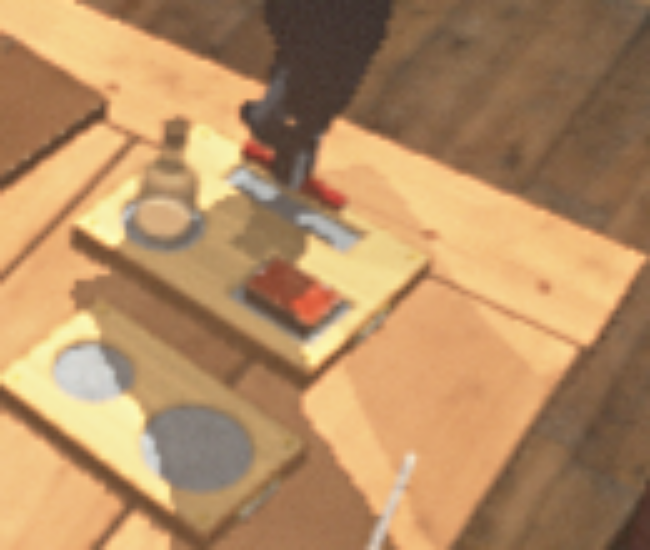

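The crop shows the wax (red, 255,150 to 335,195) aligned over its groove, with the bottle (165,185) and matchbox (298,290) in place. I lower into the groove.

Emit:
drive_tool([
  [0.015, -0.005, 0.06, 0, 0, 0, -1],
  [0, 0, 0.06, 0, 0, 0, -1],
  [0, 0, 0.03, 0, 0, 0, -1],
  [0, 0, 0.02, 0, 0, 0, -1],
  [0, 0, 0, 0, 0, 0, -1],
])

```text
time_s: 23.72
tcp_pos: [0.5612, -0.2446, 0.0257]
ee_rot: [-0.001, 0.062, 0.998, 0.0]
contact_force: [-0.1, 0.1, -0.8]
grip_width: 0.0079
finger_force: 58.8
```

Emit:
drive_tool([
  [0, 0, 0.01, 0, 0, 0, -1],
  [0, 0, 0, 0, 0, 0, -1],
  [0, 0, 0, 0, 0, 0, -1],
])

```text
time_s: 23.97
tcp_pos: [0.5618, -0.2449, 0.0256]
ee_rot: [0.0, 0.062, 0.998, 0.0]
contact_force: [0.2, 0.0, 0.2]
grip_width: 0.0081
finger_force: 58.8
```

```bash
python3 mv.py 562 -245 26.5 82.7
```

```text
t 24.0 tcp [ 561.8 -244.9   25.6] yaw 82.9 zaxis [ 0. -0. -1.] w 8.1 F [0.2 0.  0.2] ff 58.8 j [-0.62  0.22 -0.17  1.18  0.   -0.5 ]
shift [-0.002 -0.001 -0.007] | / 1 rows: [-0.002 -0.001 -0.007] | turn z 0.001 rows 0.02232034457233161
```

Emit:
drive_tool([
  [0, 0, 0, 0, 0, 0, -0.7],
  [0, 0, 0, 0, 0, 0, -0.5],
  [0, 0, 0, 0, 0, 0, -0.4],
  [0, 0, 0, 0, 0, 0, -0.4],
  [0, 0, -0.1, 0, 0, 0, -0.4],
])

```text
time_s: 24.38
tcp_pos: [0.5603, -0.2438, 0.0355]
ee_rot: [-0.002, 0.062, 0.998, 0.001]
contact_force: [-0.0, -0.2, -1.2]
grip_width: 0.0255
finger_force: 0.0
```

Emit:
drive_tool([
  [0, 0, -0.3, 0, 0, 0, 0],
  [0, 0, -0.3, 0, 0, 0, 0.5],
  [0, 0, -0.3, 0, 0, 0, 1],
  [0, 0, -0.3, 0, 0, 0, 1],
  [0, 0, 0, 0, 0, 0, 1],
])

```text
time_s: 24.8
tcp_pos: [0.5642, -0.2465, 0.1907]
ee_rot: [0.005, 0.062, 0.998, -0.003]
contact_force: [1.4, -1.0, 0.4]
grip_width: 0.0836
finger_force: 0.0
```

Emit:
drive_tool([
  [0, 0, 0, 0, 0, 0, 1],
])

```text
time_s: 24.88
tcp_pos: [0.5629, -0.2456, 0.185]
ee_rot: [0.002, 0.062, 0.998, -0.001]
contact_force: [0.1, -0.7, -0.1]
grip_width: 0.0852
finger_force: 0.0
```

```bash
python3 mv.py 438 337 190 82.7
python3 - <<'E'
from q import *
save('scene','s8'); w,c=cloud('s8')
o=np.array([.5646,-.2003]);a=np.radians(-7.2); ex=np.array([np.cos(a),np.sin(a)]);ey=np.array([-ex[1],ex[0]])
b=np.c_[(w[:,:2]-o)@ex,(w[:,:2]-o)@ey]*1000
hs=cv2.cvtColor(c['color'],cv2.COLOR_RGB2HSV).reshape(-1,3)
k=(abs(b[:,0])<65)&(abs(b[:,1]+45)<25)&(w[:,2]<.05)&((hs[:,0]<7)|(hs[:,0]>172))&(hs[:,1]>140)
p=b[k]; z=w[k,2]*1e3; print(k.sum(),cv2.minAreaRect(p.astype(np.float32)))
for x in range(-50,60,20):
    q=(p[:,0]>=x)&(p[:,0]<x+20); 
    if q.any(): print(x,q.sum(),np.percentile(z[q],[20,50,90]).round(1),p[q,1].mean().round(1))
E
```

```text
t 24.9 tcp [ 562.9 -245.6  185. ] yaw 82.9 zaxis [ 0.004 -0.003 -1.   ] w 85.2 F [ 0.1 -0.7 -0.1] ff 0.0 j [-0.62  0.14  0.03  1.46  0.   -0.5 ]
shift [ 1.636  4.688 -0.042] | / 18 rows: [ 0.091  0.26  -0.002] | turn z 0.001 rows 0.022642435410207083
43 ((1.7684974670410156, -42.70195388793945), (12.513856887817383, 76.61372375488281), 88.70912170410156)
-50 4 [18.7 19.3 20.6] -42.8
-30 16 [16.7 19.6 22.3] -41.6
-10 6 [16.7 17.9 19.2] -41.7
10 10 [18.8 20.6 22.1] -41.3
30 7 [17.  19.1 21.1] -41.1
```

Wax top is at about 20–21 mm, so it lies flat in the groove. Next is the dropper bottle.

Emit:
drive_tool([
  [0.091, 0.26, 0, 0, 0, 0, 1],
  [0.091, 0.26, 0, 0, 0, 0, 1],
  [0.091, 0.26, 0, 0, 0, 0, 1],
  [0.091, 0.26, 0, 0, 0, 0, 1],
  [0.091, 0.26, 0, 0, 0, 0, 1],
])

```text
time_s: 25.35
tcp_pos: [0.5253, -0.0815, 0.1796]
ee_rot: [-0.001, 0.063, 0.998, 0.001]
contact_force: [0.6, -0.1, 0.2]
grip_width: 0.0855
finger_force: 0.0
```

Emit:
drive_tool([
  [0.091, 0.26, 0, 0, 0, 0, 1],
  [0.091, 0.26, 0, 0, 0, 0, 1],
  [0.091, 0.26, 0, 0, 0, 0, 1],
  [0.091, 0.26, 0, 0, 0, 0, 1],
  [0.091, 0.26, 0, 0, 0, 0, 1],
])

```text
time_s: 25.77
tcp_pos: [0.4905, 0.0799, 0.1798]
ee_rot: [-0.001, 0.062, 0.998, 0.0]
contact_force: [-0.1, 0.9, -0.9]
grip_width: 0.0852
finger_force: 0.0
```

Emit:
drive_tool([
  [0.091, 0.26, 0, 0, 0, 0, 1],
  [0.091, 0.26, 0, 0, 0, 0, 1],
  [0.091, 0.26, 0, 0, 0, 0, 1],
  [0.091, 0.26, 0, 0, 0, 0, 1],
  [0.091, 0.26, 0, 0, 0, 0, 1],
])

```text
time_s: 26.18
tcp_pos: [0.4557, 0.2412, 0.1798]
ee_rot: [-0.001, 0.062, 0.998, -0.0]
contact_force: [0.3, -0.9, -0.2]
grip_width: 0.0855
finger_force: 0.0
```

Emit:
drive_tool([
  [0.091, 0.26, 0, 0, 0, 0, 1],
  [0.091, 0.26, 0, 0, 0, 0, 1],
  [0.091, 0.26, 0, 0, 0, 0, 1],
  [0, 0, 0, 0, 0, 0, 1],
  [0, 0, 0, 0, 0, 0, 1],
])

```text
time_s: 26.6
tcp_pos: [0.4348, 0.3378, 0.1797]
ee_rot: [-0.001, 0.061, 0.998, -0.001]
contact_force: [0.5, 0.2, -0.3]
grip_width: 0.0855
finger_force: 0.0
```

```bash
python3 mv.py 438 337 79 82.7
```

```text
t 26.6 tcp [434.8 337.8 179.7] yaw 83.0 zaxis [-0.003 -0.001 -1.   ] w 85.5 F [ 0.5  0.2 -0.3] ff 0.0 j [ 0.42 -0.05 -0.16  1.46  0.    0.54]
shift [-0.027 -0.003  0.839] | / 3 rows: [-0.009 -0.001  0.28 ] | turn z 0.002 rows 0.04678675526445935
```

Emit:
drive_tool([
  [-0.022, -0.003, 0.15, 0, 0, 0, 1],
  [0, 0, 0.2, 0, 0, 0, 1],
  [0, 0, 0.2, 0, 0, 0, 1],
  [0, 0, 0.15, 0, 0, 0, 1],
  [0, 0, 0.06, 0, 0, 0, 1],
])

```text
time_s: 27.02
tcp_pos: [0.4372, 0.3341, 0.0863]
ee_rot: [-0.002, 0.063, 0.998, -0.001]
contact_force: [-0.0, -0.2, 0.3]
grip_width: 0.0853
finger_force: 0.0
```

Emit:
drive_tool([
  [0, 0, 0, 0, 0, 0, 1],
  [0, 0, 0, 0, 0, 0, 0.6],
  [0, 0, 0, 0, 0, 0, 0.3],
  [0, 0, 0, 0, 0, 0, 0],
])

```text
time_s: 27.35
tcp_pos: [0.44, 0.3364, 0.0918]
ee_rot: [0.001, 0.062, 0.998, 0.001]
contact_force: [0.7, 0.3, -0.6]
grip_width: 0.0517
finger_force: 0.0
```

```bash
python3 mv.py 438 337 78 82.7
python3 - <<'E'
from h import *
c=save('scene','s9')['color'][240:350,180:310]; cv2.imwrite('pics/s9c.png',cv2.resize(c,None,fx=5,fy=5)[:,:,::-1])
E
```

```text
t 27.4 tcp [440.  336.4  91.8] yaw 82.8 zaxis [ 0.002  0.001 -1.   ] w 51.7 F [ 0.7  0.3 -0.6] ff 0.0 j [ 0.42 -0.01 -0.29  1.29  0.    0.54]
shift [0.017 0.003 0.115] | / 1 rows: [0.017 0.003 0.115] | turn z 0.001 rows 0.019950871358147992
```

View pics/s9c.png

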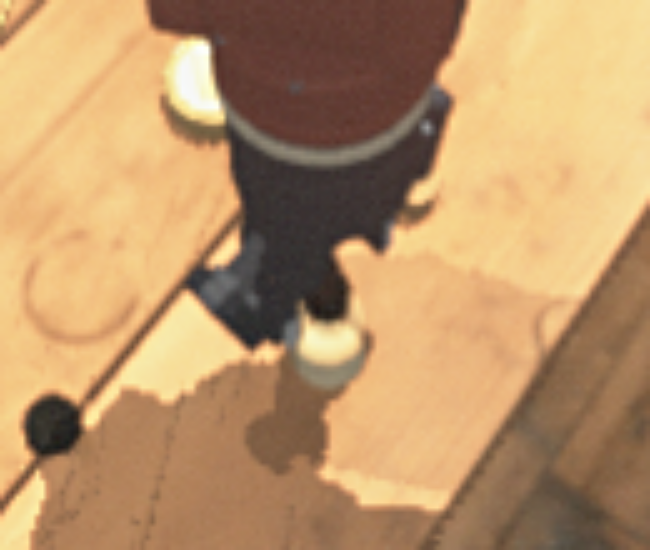

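The crop shows the black bulb and collar (325,285) between the fingers, with the bottle upright at (330,345).

Emit:
drive_tool([
  [0.015, 0.003, 0.04, 0, 0, 0, 0],
  [0, 0, 0.04, 0, 0, 0, 0],
  [0, 0, 0.03, 0, 0, 0, 0],
  [0, 0, 0, 0, 0, 0, 0],
  [0, 0, 0, 0, 0, 0, 0],
])

```text
time_s: 27.82
tcp_pos: [0.437, 0.3366, 0.0766]
ee_rot: [-0.0, 0.062, 0.998, -0.0]
contact_force: [-0.0, -0.4, 0.0]
grip_width: 0.0426
finger_force: 0.0
```

Emit:
drive_tool([
  [0, 0, 0, 0, 0, 0, -0.1],
  [0, 0, 0, 0, 0, 0, -0.2],
  [0, 0, 0, 0, 0, 0, -0.25],
  [0, 0, 0, 0, 0, 0, -0.3],
  [0, 0, 0, 0, 0, 0, -0.35],
])

```text
time_s: 28.23
tcp_pos: [0.4374, 0.3368, 0.0772]
ee_rot: [0.0, 0.062, 0.998, 0.0]
contact_force: [-0.8, -0.6, -0.5]
grip_width: 0.0278
finger_force: 0.0
```

Emit:
drive_tool([
  [0, 0, 0, 0, 0, 0, -0.4],
  [0, 0, 0, 0, 0, 0, -0.44],
  [0, 0, 0, 0, 0, 0, -0.48],
  [0, 0, 0, 0, 0, 0, -0.52],
  [0, 0, 0, 0, 0, 0, -0.56],
])

```text
time_s: 28.65
tcp_pos: [0.4374, 0.3367, 0.0773]
ee_rot: [0.0, 0.062, 0.998, 0.0]
contact_force: [-0.4, -0.6, 3.9]
grip_width: 0.0197
finger_force: 51.7
```

Emit:
drive_tool([
  [0, 0, 0, 0, 0, 0, -0.7],
  [0, 0, 0, 0, 0, 0, -1],
  [0, 0, 0, 0, 0, 0, -1],
  [0, 0, 0, 0, 0, 0, -1],
])

```text
time_s: 28.98
tcp_pos: [0.4375, 0.3368, 0.0774]
ee_rot: [0.0, 0.062, 0.998, 0.0]
contact_force: [-0.3, -1.0, 5.6]
grip_width: 0.0195
finger_force: 58.8
```

```bash
python3 mv.py
```

```text
t 29.0 tcp [437.5 336.8  77.4] yaw 82.9 zaxis [ 0.  0. -1.] w 19.5 F [-0.3 -1.   5.6] ff 58.8 j [ 0.42 -0.01 -0.31  1.27 -0.    0.54]
```

Emit:
drive_tool([
  [0, 0, -0.05, 0, 0, 0, -1],
  [0, 0, -0.1, 0, 0, 0, -1],
  [0, 0, -0.2, 0, 0, 0, -1],
  [0, 0, -0.2, 0, 0, 0, -1],
  [0, 0, -0.1, 0, 0, 0, -1],
])

```text
time_s: 29.4
tcp_pos: [0.4382, 0.3372, 0.1587]
ee_rot: [0.001, 0.062, 0.998, 0.001]
contact_force: [-0.3, 0.4, -0.0]
grip_width: 0.0195
finger_force: 58.9
```

Emit:
drive_tool([
  [0, 0, 0, 0, 0, 0, -1],
  [0, 0, 0, 0, 0, 0, -1],
])

```text
time_s: 29.57
tcp_pos: [0.4377, 0.3369, 0.1554]
ee_rot: [0.001, 0.062, 0.998, 0.0]
contact_force: [-0.7, -0.8, -1.7]
grip_width: 0.0196
finger_force: 58.9
```

```bash
python3 mv.py 587.8 -43.8 155 82.9
python3 - <<'E'
from h import *
c=save('scene','s10')['color'][220:350,160:310]; cv2.imwrite('pics/s10c.png',cv2.resize(c,None,fx=4,fy=4)[:,:,::-1])
E
```

```text
t 29.6 tcp [437.7 336.9 155.4] yaw 82.9 zaxis [ 0.001  0.001 -1.   ] w 19.6 F [-0.7 -0.8 -1.7] ff 58.9 j [ 0.42 -0.04 -0.2   1.41  0.    0.54]
shift [-1.636 -2.992  0.003] | / 12 rows: [-0.136 -0.249  0.   ] | turn z -0.0 rows 0.006778359437695209
```

View pics/s10c.png

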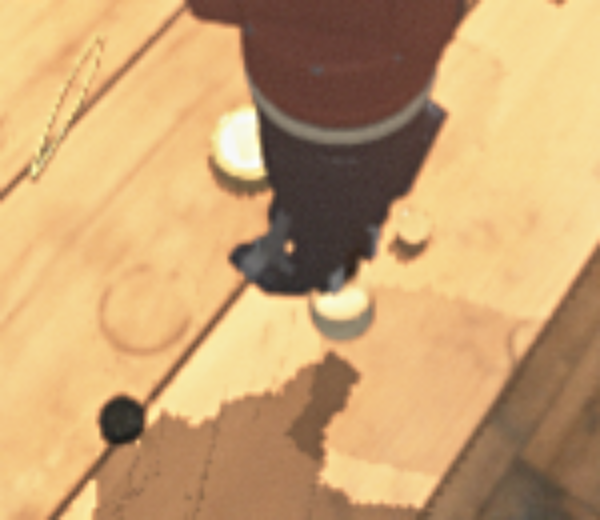

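The crop shows the bottle (342,310) hanging upright under the fingers. I carry it at moderate speed.

Emit:
drive_tool([
  [-0.04, -0.07, 0, 0, 0, 0, -1],
  [-0.08, -0.15, 0, 0, 0, 0, -1],
  [-0.1, -0.18, 0, 0, 0, 0, -1],
  [-0.1, -0.18, 0, 0, 0, 0, -1],
  [-0.1, -0.18, 0, 0, 0, 0, -1],
])

```text
time_s: 30.03
tcp_pos: [0.4756, 0.2383, 0.1535]
ee_rot: [-0.001, 0.062, 0.998, -0.0]
contact_force: [0.9, 0.2, -0.0]
grip_width: 0.0194
finger_force: 58.9
```

Emit:
drive_tool([
  [-0.1, -0.18, 0, 0, 0, 0, -1],
  [-0.1, -0.18, 0, 0, 0, 0, -1],
  [-0.1, -0.18, 0, 0, 0, 0, -1],
  [-0.1, -0.18, 0, 0, 0, 0, -1],
  [-0.1, -0.18, 0, 0, 0, 0, -1],
])

```text
time_s: 30.45
tcp_pos: [0.5216, 0.1235, 0.1535]
ee_rot: [-0.001, 0.062, 0.998, -0.0]
contact_force: [0.8, 0.0, -0.5]
grip_width: 0.0195
finger_force: 58.9
```

Emit:
drive_tool([
  [-0.1, -0.18, 0, 0, 0, 0, -1],
  [-0.1, -0.18, 0, 0, 0, 0, -1],
  [-0.1, -0.18, 0, 0, 0, 0, -1],
  [-0.1, -0.18, 0, 0, 0, 0, -1],
  [-0.1, -0.18, 0, 0, 0, 0, -1],
])

```text
time_s: 30.87
tcp_pos: [0.5676, 0.009, 0.1534]
ee_rot: [-0.001, 0.062, 0.998, 0.0]
contact_force: [0.7, 0.2, -0.7]
grip_width: 0.0196
finger_force: 58.9
```

Emit:
drive_tool([
  [-0.1, -0.18, 0, 0, 0, 0, -1],
  [-0.08, -0.16, 0, 0, 0, 0, -1],
  [-0.036, -0.092, 0, 0, 0, 0, -1],
  [0, 0, 0, 0, 0, 0, -1],
  [0, 0, 0, 0, 0, 0, -1],
])

```text
time_s: 31.28
tcp_pos: [0.5867, -0.0441, 0.154]
ee_rot: [-0.001, 0.063, 0.998, 0.0]
contact_force: [-0.0, -0.0, -1.0]
grip_width: 0.02
finger_force: 58.9
```

```bash
python3 mv.py 587.8 -43.8 96 82.9
python3 - <<'E'
from h import *
c=save('scene','s11')['color'][120:230,220:350]; cv2.imwrite('pics/s11c.png',cv2.resize(c,None,fx=5,fy=5)[:,:,::-1])
E
```

```text
t 31.3 tcp [586.7 -44.1 154. ] yaw 82.8 zaxis [-0.002  0.001 -1.   ] w 20.0 F [-0. -0. -1.] ff 58.9 j [-0.3   0.07 -0.09  1.41  0.   -0.17]
shift [-0.009  0.004  0.484] | / 2 rows: [-0.004  0.002  0.242] | turn z -0.001 rows 0.01576149535738328
```

View pics/s11c.png

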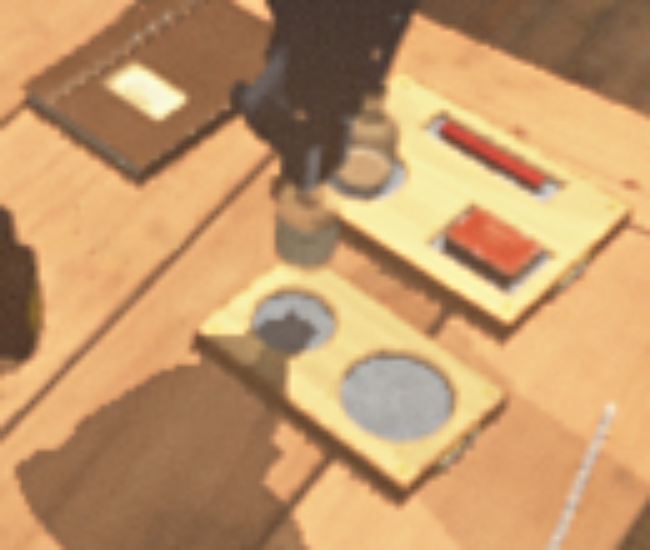

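The crop shows the dropper bottle upright (305,230) above its recess (292,320), with the wax, matchbox and corked bottle all seated. I lower gently.

Emit:
drive_tool([
  [-0.006, 0.004, 0.07, 0, 0, 0, -1],
  [0, 0, 0.13, 0, 0, 0, -1],
  [0, 0, 0.12, 0, 0, 0, -1],
  [0, 0, 0.08, 0, 0, 0, -1],
  [0, 0, 0.04, 0, 0, 0, -1],
])

```text
time_s: 31.75
tcp_pos: [0.5871, -0.0424, 0.1002]
ee_rot: [-0.001, 0.062, 0.998, 0.0]
contact_force: [-0.2, 0.4, -1.4]
grip_width: 0.0196
finger_force: 58.9
```

Emit:
drive_tool([
  [0, 0, 0, 0, 0, 0, -1],
  [0, 0, 0, 0, 0, 0, -1],
  [0, 0, 0, 0, 0, 0, -1],
])

```text
time_s: 32.0
tcp_pos: [0.5887, -0.0435, 0.1031]
ee_rot: [0.001, 0.062, 0.998, -0.0]
contact_force: [-1.2, 0.4, -0.7]
grip_width: 0.0196
finger_force: 58.9
```

```bash
python3 mv.py 587.8 -43.8 88.4 82.9
```

```text
t 32.0 tcp [588.7 -43.5 103.1] yaw 82.9 zaxis [ 0.001 -0.    -1.   ] w 19.6 F [-1.2  0.4 -0.7] ff 58.9 j [-0.3   0.09 -0.16  1.31  0.   -0.17]
shift [ 0.007 -0.003  0.123] | / 1 rows: [ 0.007 -0.003  0.123] | turn z -0.0 rows 0.00512622205744354
```

Emit:
drive_tool([
  [0.005, 0, 0.03, 0, 0, 0, -1],
  [0, 0, 0.03, 0, 0, 0, -1],
  [0, 0, 0.025, 0, 0, 0, -1],
  [0, 0, 0.015, 0, 0, 0, -1],
  [0, 0, 0.01, 0, 0, 0, -1],
])

```text
time_s: 32.42
tcp_pos: [0.5874, -0.0434, 0.0886]
ee_rot: [-0.0, 0.062, 0.998, 0.0]
contact_force: [0.6, -0.0, -0.8]
grip_width: 0.0199
finger_force: 58.9
```

Emit:
drive_tool([
  [0, 0, 0, 0, 0, 0, -1],
  [0, 0, 0.006, 0, 0, 0, -1],
  [0, 0, 0.006, 0, 0, 0, -1],
  [0, 0, 0, 0, 0, 0, -1],
])

```text
time_s: 32.75
tcp_pos: [0.5882, -0.0435, 0.0885]
ee_rot: [0.001, 0.062, 0.998, -0.0]
contact_force: [-1.3, 0.7, 4.8]
grip_width: 0.0198
finger_force: 59.4
```

Emit:
drive_tool([
  [0, 0, 0, 0, 0, 0, -0.45],
  [0, 0, 0, 0, 0, 0, -0.4],
  [0, 0, 0, 0, 0, 0, -0.2],
  [0, 0, 0, 0, 0, 0, 0],
  [0, 0, 0, 0, 0, 0, 0.3],
])

```text
time_s: 33.17
tcp_pos: [0.5875, -0.0435, 0.0875]
ee_rot: [-0.0, 0.062, 0.998, 0.0]
contact_force: [0.0, 0.6, 0.2]
grip_width: 0.0535
finger_force: 0.0
```

Emit:
drive_tool([
  [0, 0, 0, 0, 0, 0, 0.3],
  [0, 0, -0.1, 0, 0, 0, 0.3],
  [0, 0, -0.25, 0, 0, 0, 0.5],
  [0, 0, -0.3, 0, 0, 0, 1],
  [0, 0, -0.15, 0, 0, 0, 1],
])

```text
time_s: 33.58
tcp_pos: [0.5886, -0.0437, 0.1887]
ee_rot: [0.002, 0.062, 0.998, -0.0]
contact_force: [1.4, -0.0, 1.9]
grip_width: 0.085
finger_force: 0.0
```

Emit:
drive_tool([
  [0, 0, 0, 0, 0, 0, 1],
  [0, 0, 0, 0, 0, 0, 1],
])

```text
time_s: 33.75
tcp_pos: [0.5886, -0.0438, 0.1859]
ee_rot: [0.002, 0.062, 0.998, -0.0]
contact_force: [-0.4, -0.3, -0.6]
grip_width: 0.0855
finger_force: 0.0
```

```bash
python3 mv.py 572 255.5 180 82.9
python3 - <<'E'
from q import *
save('scene','s12'); w,c=cloud('s12')
k=(np.hypot(w[:,0]-.588,w[:,1]+.044)<.035)&(w[:,2]>.11)&(w[:,2]<.14); p=w[k]; print(len(p),p.mean(0).round(4),p[:,2].max())
E
```

```text
t 33.8 tcp [588.6 -43.8 185.9] yaw 82.9 zaxis [ 0.003 -0.001 -1.   ] w 85.5 F [-0.4 -0.3 -0.6] ff 0.0 j [-0.3   0.07 -0.04  1.46  0.   -0.17]
shift [0.447 2.457 0.049] | / 9 rows: [0.05  0.273 0.005] | turn z -0.0 rows 0.006361423413297628
24 [ 0.5887 -0.0384  0.1222] 0.12966124343969032
```

Bulb top at about 130 mm (119+11), so it is seated and upright. Now the tin.

Emit:
drive_tool([
  [0.05, 0.273, 0, 0, 0, 0, 1],
  [0.05, 0.273, 0, 0, 0, 0, 1],
  [0.05, 0.273, 0, 0, 0, 0, 1],
  [0.05, 0.273, 0, 0, 0, 0, 1],
  [0.05, 0.273, 0, 0, 0, 0, 1],
])

```text
time_s: 34.22
tcp_pos: [0.5771, 0.1242, 0.1822]
ee_rot: [-0.001, 0.062, 0.998, -0.0]
contact_force: [1.0, -0.5, -0.1]
grip_width: 0.0853
finger_force: 0.0
```

Emit:
drive_tool([
  [0.05, 0.273, 0, 0, 0, 0, 1],
  [0.05, 0.273, 0, 0, 0, 0, 1],
  [0.05, 0.273, 0, 0, 0, 0, 1],
  [0.047, 0.273, 0, 0, 0, 0, 1],
  [0, 0, 0, 0, 0, 0, 1],
])

```text
time_s: 34.63
tcp_pos: [0.5691, 0.2607, 0.1819]
ee_rot: [-0.001, 0.06, 0.998, 0.001]
contact_force: [-0.3, 0.3, -0.5]
grip_width: 0.0854
finger_force: 0.0
```

Emit:
drive_tool([
  [0, 0, 0.2, 0, 0, 0, 1],
  [0, 0, 0.3, 0, 0, 0, 1],
  [0, 0, 0.3, 0, 0, 0, 1],
  [0, 0, 0.25, 0, 0, 0, 1],
  [0, 0, 0.1, 0, 0, 0, 1],
])

```text
time_s: 35.05
tcp_pos: [0.5672, 0.2547, 0.0393]
ee_rot: [-0.004, 0.062, 0.998, -0.001]
contact_force: [-2.1, 0.2, -1.7]
grip_width: 0.0855
finger_force: 0.0
```

Emit:
drive_tool([
  [0, 0, 0, 0, 0, 0, 1],
  [0, 0, 0, 0, 0, 0, 1],
])

```text
time_s: 35.22
tcp_pos: [0.5708, 0.2555, 0.0458]
ee_rot: [-0.0, 0.062, 0.998, -0.0]
contact_force: [-0.2, 0.5, 1.7]
grip_width: 0.0856
finger_force: 0.0
```

```bash
python3 mv.py 572 255.5 11 82.9
```

```text
t 35.2 tcp [570.8 255.5  45.8] yaw 82.8 zaxis [-0.001 -0.    -1.   ] w 85.6 F [-0.2  0.5  1.7] ff 0.0 j [ 0.21  0.24 -0.11  1.23  0.    0.34]
shift [-0.01   0.001  0.29 ] | / 1 rows: [-0.01   0.001  0.29 ] | turn z -0.0 rows 0.008027261293721364
```

Emit:
drive_tool([
  [-0.01, 0, 0.1, 0, 0, 0, 1],
  [0, 0, 0.1, 0, 0, 0, 1],
  [0, 0, 0.06, 0, 0, 0, 1],
  [0, 0, 0.03, 0, 0, 0, 1],
  [0, 0, 0, 0, 0, 0, 1],
])

```text
time_s: 35.63
tcp_pos: [0.5715, 0.2555, 0.0096]
ee_rot: [-0.001, 0.062, 0.998, -0.0]
contact_force: [0.2, 0.1, -0.4]
grip_width: 0.0852
finger_force: 0.0
```

Emit:
drive_tool([
  [0, 0, 0, 0, 0, 0, 0.7],
  [0, 0, 0, 0, 0, 0, 0.5],
  [0, 0, 0, 0, 0, 0, 0.4],
  [0, 0, 0, 0, 0, 0, 0.3],
  [0, 0, 0, 0, 0, 0, 0.2],
])

```text
time_s: 36.05
tcp_pos: [0.5727, 0.2556, 0.0119]
ee_rot: [0.001, 0.062, 0.998, 0.0]
contact_force: [-0.4, -1.8, 2.8]
grip_width: 0.0525
finger_force: 48.8
```

Emit:
drive_tool([
  [0, 0, 0, 0, 0, 0, -0.2],
  [0, 0, 0, 0, 0, 0, -1],
  [0, 0, 0, 0, 0, 0, -1],
  [0, 0, 0, 0, 0, 0, -1],
])

```text
time_s: 36.38
tcp_pos: [0.5728, 0.2556, 0.012]
ee_rot: [0.001, 0.062, 0.998, 0.0]
contact_force: [-1.4, -1.7, 6.1]
grip_width: 0.052
finger_force: 61.4
```

Emit:
drive_tool([
  [0, 0, -0.1, 0, 0, 0, -1],
  [0, 0, -0.25, 0, 0, 0, -1],
  [0, 0, -0.25, 0, 0, 0, -1],
  [0, 0, -0.1, 0, 0, 0, -1],
  [0, 0, 0, 0, 0, 0, -1],
])

```text
time_s: 36.8
tcp_pos: [0.5748, 0.2562, 0.0996]
ee_rot: [0.003, 0.062, 0.998, 0.001]
contact_force: [0.0, 0.2, -0.7]
grip_width: 0.0517
finger_force: 62.9
```

Emit:
drive_tool([
  [0, 0, 0, 0, 0, 0, -1],
  [0, 0, 0, 0, 0, 0, -1],
])

```text
time_s: 36.97
tcp_pos: [0.5715, 0.2555, 0.0934]
ee_rot: [-0.001, 0.062, 0.998, -0.0]
contact_force: [-0.6, -0.5, -1.1]
grip_width: 0.0517
finger_force: 62.9
```

```bash
python3 mv.py 505.5 -30 95 82.9
```

```text
t 37.0 tcp [571.5 255.5  93.4] yaw 82.9 zaxis [-0.002 -0.    -1.   ] w 51.7 F [-0.6 -0.5 -1.1] ff 62.9 j [ 0.21  0.21 -0.05  1.31  0.    0.34]
shift [ 0.25  -2.429 -0.014] | / 9 rows: [ 0.028 -0.27  -0.002] | turn z -0.0 rows 0.0070374577972285935
```

Emit:
drive_tool([
  [0.03, -0.13, 0, 0, 0, 0, -1],
  [0.04, -0.25, 0, 0, 0, 0, -1],
  [0.04, -0.25, 0, 0, 0, 0, -1],
  [0.03, -0.25, 0, 0, 0, 0, -1],
  [0.03, -0.25, 0, 0, 0, 0, -1],
])

```text
time_s: 37.38
tcp_pos: [0.5333, 0.1226, 0.0927]
ee_rot: [-0.002, 0.062, 0.998, -0.0]
contact_force: [0.8, -0.0, 0.7]
grip_width: 0.0519
finger_force: 62.9
```

Emit:
drive_tool([
  [0.02, -0.25, 0, 0, 0, 0, -1],
  [0.02, -0.25, 0, 0, 0, 0, -1],
  [0.02, -0.25, 0, 0, 0, 0, -1],
  [0.01, -0.25, 0, 0, 0, 0, -1],
  [0.01, -0.2, 0, 0, 0, 0, -1],
])

```text
time_s: 37.8
tcp_pos: [0.5061, -0.0196, 0.0929]
ee_rot: [-0.001, 0.063, 0.998, 0.0]
contact_force: [0.7, 0.6, -0.2]
grip_width: 0.052
finger_force: 62.9
```

Emit:
drive_tool([
  [0, -0.1, 0, 0, 0, 0, -1],
  [0, 0, 0.1, 0, 0, 0, -1],
  [0, 0, 0.15, 0, 0, 0, -1],
  [0, 0, 0.1, 0, 0, 0, -1],
  [0, 0, 0, 0, 0, 0, -1],
])

```text
time_s: 38.22
tcp_pos: [0.5038, -0.0283, 0.0487]
ee_rot: [-0.003, 0.062, 0.998, 0.001]
contact_force: [-0.5, 0.2, -0.6]
grip_width: 0.052
finger_force: 62.9
```

Emit:
drive_tool([
  [0, 0, 0, 0, 0, 0, -1],
  [0, 0, 0, 0, 0, 0, -1],
])

```text
time_s: 38.38
tcp_pos: [0.5063, -0.0294, 0.053]
ee_rot: [-0.0, 0.062, 0.998, 0.0]
contact_force: [-0.0, -0.3, -0.9]
grip_width: 0.0517
finger_force: 62.9
```

```bash
python3 mv.py 505.5 -30 24 82.9
```

```text
t 38.4 tcp [506.3 -29.4  53. ] yaw 82.9 zaxis [-0.  0. -1.] w 51.7 F [-0.  -0.3 -0.9] ff 62.9 j [-0.32 -0.13 -0.47  1.23  0.   -0.19]
shift [ 0.006 -0.006  0.241] | / 1 rows: [ 0.006 -0.006  0.241] | turn z 0.0 rows 0.00107045658458966
```

Emit:
drive_tool([
  [0.005, -0.006, 0.07, 0, 0, 0, -1],
  [0, 0, 0.07, 0, 0, 0, -1],
  [0, 0, 0.05, 0, 0, 0, -1],
  [0, 0, 0.025, 0, 0, 0, -1],
  [0, 0, 0, 0, 0, 0, -1],
])

```text
time_s: 38.8
tcp_pos: [0.5048, -0.0304, 0.0259]
ee_rot: [-0.001, 0.062, 0.998, 0.0]
contact_force: [-0.4, 0.3, -1.0]
grip_width: 0.0518
finger_force: 62.9
```

Emit:
drive_tool([
  [0, 0, 0.01, 0, 0, 0, -1],
  [0, 0, 0.008, 0, 0, 0, -1],
  [0, 0, 0, 0, 0, 0, -1],
  [0, 0, 0, 0, 0, 0, -1],
])

```text
time_s: 39.13
tcp_pos: [0.5058, -0.0307, 0.0251]
ee_rot: [0.0, 0.062, 0.998, -0.0]
contact_force: [0.2, 0.3, -0.6]
grip_width: 0.0516
finger_force: 62.9
```

Emit:
drive_tool([
  [0, 0, 0.01, 0, 0, 0, -1],
  [0, 0, 0, 0, 0, 0, -1],
  [0, 0, 0, 0, 0, 0, 0.3],
  [0, 0, 0, 0, 0, 0, 0.6],
  [0, 0, 0, 0, 0, 0, 0.7],
])

```text
time_s: 39.55
tcp_pos: [0.5057, -0.0306, 0.0238]
ee_rot: [0.0, 0.062, 0.998, 0.0]
contact_force: [-1.2, 0.0, 0.2]
grip_width: 0.0725
finger_force: 0.0
```

Emit:
drive_tool([
  [0, 0, 0, 0, 0, 0, 0.7],
  [0, 0, -0.1, 0, 0, 0, 0.8],
  [0, 0, -0.3, 0, 0, 0, 1],
  [0, 0, -0.3, 0, 0, 0, 1],
  [0, 0, -0.3, 0, 0, 0, 1],
])

```text
time_s: 39.97
tcp_pos: [0.5051, -0.0304, 0.1459]
ee_rot: [-0.0, 0.062, 0.998, 0.0]
contact_force: [1.2, 0.2, 0.7]
grip_width: 0.0859
finger_force: 0.0
```

Emit:
drive_tool([
  [0, 0, -0.3, 0, 0, 0, 1],
  [0.15, 0.2, 0, 0, 0, 0, 1],
  [0.15, 0.3, 0, 0, 0, 0, 1],
  [0, 0.3, 0, 0, 0, 0, 1],
  [0, 0.3, 0, 0, 0, 0, 1],
])

```text
time_s: 40.38
tcp_pos: [0.486, 0.1061, 0.1814]
ee_rot: [0.001, 0.063, 0.998, 0.0]
contact_force: [1.0, 0.5, 0.2]
grip_width: 0.0854
finger_force: 0.0
```

Emit:
drive_tool([
  [0, 0.3, 0, 0, 0, 0, 1],
  [0, 0.3, 0, 0, 0, 0, 1],
  [0, 0.3, 0, 0, 0, 0, 1],
  [0, 0, 0, 0, 0, 0, 1],
  [0, 0, 0, 0, 0, 0, 1],
])

```text
time_s: 40.8
tcp_pos: [0.4994, 0.2136, 0.1804]
ee_rot: [0.0, 0.061, 0.998, 0.0]
contact_force: [0.2, -1.2, -0.6]
grip_width: 0.0856
finger_force: 0.0
```

```bash
python3 mv.py
python3 - <<'E'
from q import *
save('scene','s13'); save('top','t13')
for f in('s13','t13'):
    w,c=cloud(f)
    for n,x,y,r,a,b in [('tin',.5055,-.03,.05,.024,.05),('match',.5176,-.1692,.045,.0215,.05),('drop',.588,-.044,.03,.115,.15),('cork',.622,-.182,.03,.085,.12),('sq',.727,.06,.06,.02,.13)]:
        k=(np.hypot(w[:,0]-x,w[:,1]-y)<r)&(w[:,2]>a)&(w[:,2]<b); p=w[k]
        if len(p)>3: print(f,n,len(p),(p.mean(0)*1e3).round(1),'z90',round(np.percentile(p[:,2],90)*1e3,1))
A=load('s13')['color'][110:230,200:350]; cv2.imwrite('pics/s13c.png',cv2.resize(A,None,fx=5,fy=5)[:,:,::-1])
E
```

```text
t 40.8 tcp [499.4 213.6 180.4] yaw 83.0 zaxis [ 0.  0. -1.] w 85.6 F [ 0.2 -1.2 -0.6] ff 0.0 j [ 0.16 -0.07 -0.19  1.46  0.    0.28]
s13 tin 236 [504.3 -26.2  31.4] z90 33.6
s13 match 156 [ 518.1 -165.6   25.6] z90 28.0
s13 drop 14 [587.5 -39.4 122.6] z90 128.7
s13 cork 40 [ 622.1 -178.4   95. ] z90 101.0
s13 sq 306 [727.2  70.9  65.9] z90 105.8
t13 tin 378 [504.9 -31.1  31.6] z90 34.9
t13 match 290 [ 517.4 -170.3   25.8] z90 28.7
t13 drop 26 [589.  -43.4 125.5] z90 129.2
t13 cork 57 [ 622.3 -182.3   96.9] z90 101.3
t13 sq 289 [727.1  60.   73.2] z90 107.5
```

View pics/s13c.png

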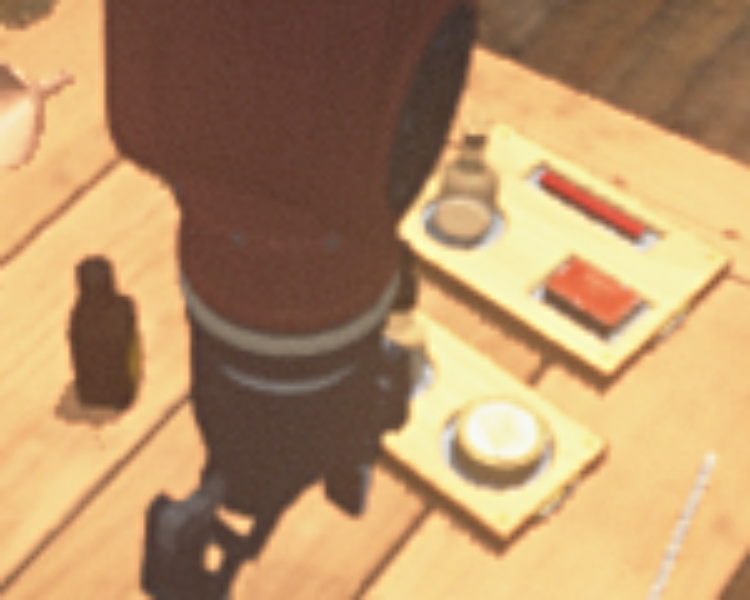

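The crop shows the tin (500,440), wax, matchbox and corked bottle seated, and the square bottle (105,335) unmoved. All heights match (tin 31.5 vs 20.5 mm on the table, an 11 mm rise). I hand in.

```bash
python3 -c "
from bench import env
print(env.hand_in())"
```

```text
the job is handed in; nothing more can be done
None
```

Both kits are made up and handed in at about 41 s: all five things sit in their recesses by the camera heights, both bottles stand upright, and the dark square bottle was not moved.

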